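# Slide the scraper into the empty slot of the stall's tool rack

### The arm

A 7-joint arm with a two-finger parallel gripper is mounted at the origin on the work surface. World frame = base frame: x ahead of the robot, y to its left, z up, the work surface at z = 0. Lengths are in mm, angles in degrees, forces in N, time in s.
With the tool pointing down it reaches from about 400 to 850 mm from the base axis. Payload 4.5 kg.
Tool frame: the origin (TCP) lies midway between the tips of the shut fingers; the grasp point (between the pads) lies 19 mm behind it; z points along the fingers, x is the direction in which the jaws open and shut, and the axes are right-handed (so a half turn about z gives the same grasp; the last joint's range is limited). The gripper opens to 85 mm and grips with 20 to 120 N. Pads are 22 mm wide; open, the fingers measure 114 mm over their backs; the gripper's body (76 mm by 85 mm) begins 54 mm behind the grasp point. The pads swing forward as they close: fully open they stand 13 mm farther back than shut.
Start: joints at [-72.777, 39.483, -11.15, 89.685, 9.013, 51.709, -12.324], TCP at [164.758, 602.92, 191.417] pointing down, gripper open.
Joint ranges: [-172.22, 172.22], [-26.19, 119.32], [-84.43, 86.54], [7.71, 146.69], [-57.33, 237.33], [2.42, 119.75], [-152.13, 152.13]. Speed limits (degrees/s): [147.25, 147.25, 180, 180, 180, 180, 180].

### API

Orientations are given as a 3x3 rotation matrix whose columns are the frame's x, y, z axes.
In Python, from cell import state, snapshot, hand_in, outline_of, place_of gives the robot as it stands.
- The arm moves only by the tool send_rows, never from a script. Its argument "moves" is a list of rows, each a list of 2 entries, a list of its own where there are three numbers: the shift along the tool's x, y, z in mm, then the turn, a rotation vector about the tool's x, y, z in degrees. In form: [[[dx, dy, dz], [wx, wy, wz]], ...]. A call has 1 to 10 rows; each row shifts and turns the commanded pose from where the row before left it, along the tool's axes as they then stand; what a row does not reach is not made up. A row lasts 1/10 s, in which the tool goes at most 50 mm and 8.59 degrees, less where a joint would pass 70% of its speed; a pose out of reach is approached as far as the arm can. A call is refused whole if a number of a shift passes 50 or a number of a turn 8.59, either way. A call with a gripper value outside its range is refused whole. "claw" is the finger opening in mm, from 0 to 85.4, set as the call begins (left out, the last holds). The fingers move at their own pace and stop on an object; "force" is the grip in N (left out, the last holds). Time passes only in rows, so rows that do not move let the fingers close. It gives the time, the measured TCP pose, the force and the opening at its end, in the units of the state.
- state(): the state, without advancing time (a new reading comes with each control period).
- snapshot(name): name is "side" or "top"; returns a dict with "frame" (400x640x3 uint8, red, green, blue), "z_map" (400x640 float32, mm along the optical axis (not along the pixel's ray), 0 where there is no reading), "K" (3x3 intrinsics, pixels), "T" (4x4, takes a point from camera to world coordinates). Camera axes: x right, y down, z forward; pixel columns grow to the right and rows downward; lengths in mm; the calibration is good to about 2 mm. A picture is of the moment at which its call begins.
- hand_in(): hands the job in, once; it reports no verdict.
Trained networks look in a picture, given as the dict that the camera call returned (one of the last four; its "shot" number tells which), for a name from the list of things; names that differ only in an ending like _2 or _b are one class to them, and where a whole thing is asked for, a point or a joint stands for the part that bears it (a point fixed in the world has none). Each returns a list of dicts, best first, with "conf" (0 to 1); they miss things now and then, are a little off and sometimes report something else, mostly with a low value. They report only what shows in the picture. A call takes as long as a camera call. They do not tell look-alikes from the thing itself.
- outline_of(target, picture): "region" (400x640 bool, what is visible of it) and "rect" ([centre column, centre row, width, height] in pixels, round what is visible of it).
- place_of(target, picture): "pixel" ([column, row] in pixels: a listed point, or the origin of a listed thing).
The state is a dict: "time_s": time; "joints": joint angles; "joint_vel": joint speeds; "joint_torque": joint torques, N m; "tcp_pos": TCP position; "eef_rot": TCP orientation; "force": force on the tool from outside, world axes, zero at the start; "ft_torque": the same for the moment, N m; "finger_gap": finger opening in mm.
Only numpy, scipy, OpenCV 4.12 (cv2) and the standard library are available. Lean on these libraries where they do the work, as an engineer would, in place of code of your own. Each camera call takes 0.05 s, during which the arm holds its last target.

### The job

The blue-handled scraper has its handle stuck under the low wooden shelf. Draw it out by its blade, lay it flat on the open bench clear of the shelf and let go, then take it by the handle and slide its blade all the way home into the empty slot of the tool rack. Leave it there, and leave the other tools and things standing where they are.

Things in the scene. Friction and masses are not known exactly. Their poses are not given: they have to be found in the camera images.
- scraper_grip (a point): centre of the scraper's handle, blue, flat, 110 long x 26 wide x 20 mm thick. x axis points from handle to blade, y across, z normal to the flat faces (up at the start). Lying flat, this point is 10 mm above the bench. The handle ends at x = -55 and +55 mm; at the start its front end is 5 to 20 mm inside the shelf's front edge. The scraper balances about 35 mm ahead of here
- scraper_blade (a point): centre of the scraper's steel blade, 60 long (x) x 45 wide x 4 mm thick, 100 mm along x from the handle's centre, same axes and centred in its thickness: when the scraper lies flat the blade hangs level, 8 to 12 mm above the bench. A neck 15 long x 16 wide x 4 mm thick joins it to the handle. At the start the blade lies outside the shelf
- scraper_tip (a point): middle of the scraper blade's free edge, 130 mm along x from the handle's centre, same axes
- scraper_butt (a point): middle of the handle's back end, 55 mm behind the handle's centre, same axes
- scraper: the whole scraper, 185 mm long, about 0.14 kg, stiff and straight; origin under the handle's centre, 10 mm below point scraper_grip, same axes
- shelf: low fixed wooden shelf on the bench: board 170 deep (x) x 300 wide (y), underside 42, top 57 mm above the bench, on end legs 16 mm thick; on it trays up to 102 mm above the bench, at least 75 mm behind the front edge. Origin on the bench under its centre; its -x points out of the open front (front edge at x = -85 mm)
- holder_slot: the empty slot, the wide one of three in the fixed rack, sloping down at 30 degrees. Origin: centre of its mouth, 78 mm above the bench; x points out of the slot (up and outward), y across, z normal to its flat. Clear 51 (y) x 8 mm (z), bottom at x = -55 mm, so 5 mm of blade stays out. The scraper goes in with its x along this -x, either flat face up
- holder: fixed wooden block that carries the empty slot, 66 mm wide; origin under it, z up. It reaches 14 mm beyond the slot's axis along the slot's z, 18 mm at a lip that flares up over the mouth; the slot's floor runs on 12 mm outside the mouth as an apron, 4 mm below the axis. Three such blocks stand side by side 78 mm apart, in any order, on a board 150 x 250 mm
- knife_a_grip (a point): centre of the handle (110 x 22 x 20 mm, dark wood) of a narrow scraper standing in a neighbouring slot of the rack, 75 mm outside that mouth; leave it in place. x axis points to its blade, down into the slot
- knife_b_grip (a point): the same for the other narrow scraper, red handle
- jar_mid (a point): centre of a closed amber jar, 58 mm diameter, 75 mm tall, standing on the bench near its middle
- tape_mid (a point): centre of a green ring-shaped roll, 72 mm diameter, 22 mm tall, lying on the bench
- spool_mid (a point): centre of a small red spool, 36 mm diameter, 38 mm tall, standing on the bench in front of the shelf, beside the way the scraper comes out
- wrench: steel wrench lying flat at the back of the bench, about 180 mm long along its x; leave it
- screwdriver: screwdriver lying at the back of the bench, about 200 mm long along its x; leave it
- battery: black and green battery at the back, 90 (x) x 150 (y) x 144 mm tall, 3.2 kg; origin under its centre; leave it
Things that resemble listed ones, but are neither listed nor needed, are in the scene too. What is meant by the scraper is not turquoise or yellow, and is the larger of those in its own colour.

How it is judged (in metres and radians):
On the way:
1. the scraper is drawn clear of the shelf and lies flat on the bench, let go (x of scraper_grip in the frame of shelf below -0.092 m and x of scraper_butt in the frame of shelf below -0.085 m and angle between scraper_grip's own z axis and vertical below 0.12 rad and height (world z) of scraper_grip below 0.018 m and contact force between scraper and the fingers below 0.1 N and linear speed of scraper below 0.02 m/s), for 0.2 s.
At the end, for the whole second after the job is handed in: the scraper's blade is in the empty slot to within 8 mm of the bottom, within 7 mm of the slot's axis and 0.18 rad of its direction and flat, let go and at rest (x of scraper_tip in the frame of holder_slot below -0.047 m and y of scraper_tip in the frame of holder_slot between -0.007 and 0.007 m and z of scraper_tip in the frame of holder_slot between -0.007 and 0.007 m and angle between the x axis of scraper_grip and the x axis of holder_slot, either way round below 0.18 rad and angle between the z axis of scraper_grip and the z axis of holder_slot, either way round below 0.18 rad and linear speed of scraper below 0.02 m/s); the robot touches nothing.
It fails at once if a bystander on the bench is moved more than 30 mm (distance of any of jar_mid, tape_mid, spool_mid, wrench, screwdriver, battery from where it was at the start of the episode above 0.03 m).
It fails at once if a narrow scraper in the rack is moved more than 20 mm (distance of any of knife_a_grip, knife_b_grip from where it was at the start of the episode above 0.02 m).
It also fails if it takes over 58 s, if anything falls off the work surface, if the arm or the gripper's body presses on something with over 40 N, if the wrist force passes 120 N, or if a joint passes its speed limit or range.

## Working session

There is one attempt and no reset: what is moved stays moved. The work goes in short steps, Python scripts to look and compute and a tool call to move; the robot and the scene stay as the last step left them, time stands still between calls to the robot, and variables do not carry over. Pictures are saved under pics/ and viewed, and the job is handed in when it is done.

Besides the shell and the picture viewer there is one more tool, called after ">>>" as name([rows], argument=value, ...), one row to a line, values as JSON. send_rows: Moves the arm, as the interface text tells. Its arguments: {"type":"object","properties":{"moves":{"type":"array","items":{"type":"array"}},"claw":{"type":"number"},"force":{"type":"number"}},"required":["moves"]}

```bash
ls; mkdir -p pics; python3 - <<'E'
from cell import *
import cv2,pickle
s=state();print({k:s[k] for k in('time_s','tcp_pos','eef_rot','force','finger_gap')})
for n in('top','side'):
    p=snapshot(n);pickle.dump(p,open(n+'0.pkl','wb'));cv2.imwrite(f'pics/{n}0.png',p['frame'][:,:,::-1]);print(n,p['K'],p['T'].round(3).tolist())
E
```

```text
pics
{'time_s': 0.0, 'tcp_pos': array([164.6539447 , 602.14268747, 190.57344247]), 'eef_rot': array([[ 2.63555854e-01,  9.64644085e-01, -3.17262939e-04],
       [ 9.64642319e-01, -2.63555981e-01, -1.85494591e-03],
       [-1.87297914e-03,  1.82836595e-04, -9.99998229e-01]]), 'force': array([-0.2275821 ,  0.55395933,  0.03240338]), 'finger_gap': 85.46498334216619}
top [[509.62898166   0.         330.64046452]
 [  0.         509.62898166 209.6169375 ]
 [  0.           0.           1.        ]] [[0.028, -0.985, 0.171, 256.632], [-1.0, -0.028, -0.001, 87.532], [0.005, -0.171, -0.985, 1410.936], [0.0, 0.0, 0.0, 1.0]]
side [[373.31066077   0.         323.50666232]
 [  0.         373.31066077 201.83784333]
 [  0.           0.           1.        ]] [[-0.977, -0.136, 0.165, 316.425], [-0.213, 0.642, -0.737, 810.662], [-0.005, -0.755, -0.656, 754.911], [0.0, 0.0, 0.0, 1.0]]
```

View pics/top0.png

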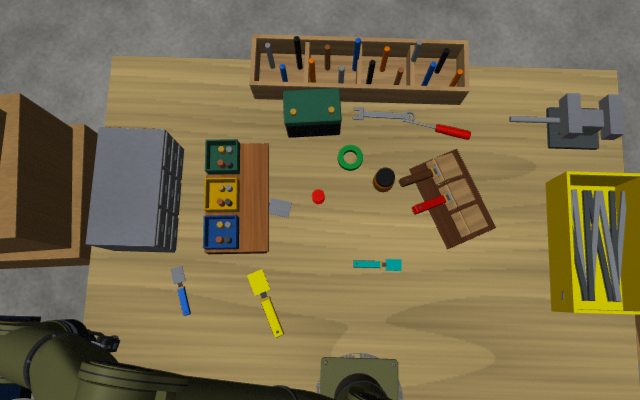

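View pics/side0.png

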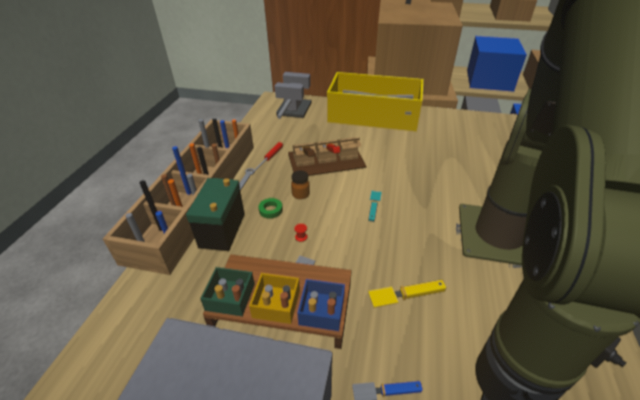

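The top view shows the steel blade at about (280,208), sticking out of the shelf's front edge (column ~268). The spool is at (318,197). The rack is at (453,198) with its empty slot lower right, near (470,225). The blue scraper at (182,290) is a smaller look-alike. Next I'll measure.

```bash
cat > h.py <<'E'
import numpy as np,cv2,pickle
from cell import *
def cloud(p):
    z=p['z_map'];v,u=np.mgrid[:400,:640];K=p['K']
    c=np.stack([(u-K[0,2])*z/K[0,0],(v-K[1,2])*z/K[1,1],z,np.ones_like(z)],-1)
    w=(c@p['T'].T)[...,:3];w[z==0]=np.nan;return w
def proj(p,P):
    q=np.linalg.inv(p['T'])@np.append(P,1);return p['K'][:2,:2].diagonal()*q[:2]/q[2]+p['K'][:2,2]
def px(p,u,v,zw):
    d=p['T'][:3,:3]@np.array([(u-p['K'][0,2])/p['K'][0,0],(v-p['K'][1,2])/p['K'][1,1],1]);o=p['T'][:3,3]
    return o+d*(zw-o[2])/d[2]
E
python3 - <<'E'
from h import *
np.set_printoptions(precision=1,suppress=True)
for n in('top','side'):
    p=snapshot(n);w=cloud(p);pickle.dump(p,open(n+'0.pkl','wb'))
    for t in ['scraper','scraper_blade','scraper_tip','scraper_grip','shelf','holder_slot','holder','knife_a_grip','jar_mid','tape_mid','spool_mid','battery']:
        r=place_of(t,p)
        print(n,t,[(np.round(d['pixel']),round(d['conf'],2),w[int(d['pixel'][1]),int(d['pixel'][0])]) for d in r[:4]])
    img=p['frame'][:,:,::-1]
    if n=='top':
        cv2.imwrite('pics/t_rack.png',cv2.resize(img[130:260,370:510],None,fx=5,fy=4.6*5/4.6,interpolation=cv2.INTER_CUBIC)[:600])
        cv2.imwrite('pics/t_bl.png',cv2.resize(img[160:240,240:340],None,fx=7,fy=7,interpolation=cv2.INTER_CUBIC))
    else:
        cv2.imwrite('pics/s_rack.png',cv2.resize(img[120:220,270:400],None,fx=6,fy=6,interpolation=cv2.INTER_CUBIC))
E
```

```text
top scraper [(array([184., 300.]), 0.98, array([241. , 478.1,  12.2])), (array([367., 264.]), 0.85, array([351.7, -16.8,  13.6])), (array([272., 315.]), 0.61, array([210.8, 238.3,  19.1]))]
top scraper_blade [(array([182., 277.]), 0.87, array([302.5, 485.9,  10.9])), (array([392., 266.]), 0.82, array([351.5, -86.2,   5.6])), (array([279., 206.]), 0.79, array([506.1, 230.9,  11.9])), (array([258., 278.]), 0.69, array([308.1, 278.6,  16. ]))]
top scraper_tip [(array([402., 266.]), 0.87, array([ 349.4, -111. ,    5.5])), (array([177., 266.]), 0.79, array([335.4, 506.4,  -3.9])), (array([257., 268.]), 0.65, array([333.4, 288.5,  -6.2])), (array([288., 214.]), 0.56, array([486. , 204.5,  18. ]))]
top scraper_grip [(array([368., 263.]), 0.96, array([357. , -16.5,  16.6])), (array([275., 319.]), 0.81, array([198.1, 229.5,  20.6])), (array([184., 300.]), 0.71, array([243.8, 475.7,  11.7]))]
top shelf [(array([240., 201.]), 0.8, array([509.4, 332.8,  53.6])), (array([312., 121.]), 0.43, array([719.7, 142.8, 123.3]))]
top holder_slot [(array([462., 220.]), 0.69, array([ 474.3, -261.1,   71.1])
[... 1433 characters left out ...]
), 0.47, array([351.5, -11.6,  18. ]))]
side shelf [(array([284., 304.]), 0.84, array([500.4, 386.6,  75.6]))]
side holder_slot [(array([352., 141.]), 0.47, array([ 467.3, -315.6,   54.2])), (array([312., 150.]), 0.42, array([ 558.6, -106.7,  141.2]))]
side holder [(array([348., 153.]), 0.94, array([ 469.3, -267.6,   38.9]))]
side knife_a_grip [(array([310., 152.]), 0.51, array([561.6, -94.2, 141.7]))]
side jar_mid [(array([296., 186.]), 0.74, array([590.4, -35.9,  53.5]))]
side tape_mid [(array([273., 207.]), 0.66, array([654.5,  15.9,   1.7]))]
side spool_mid [(array([304., 233.]), 0.66, array([524.8, 133.8,  34.4]))]
side battery [(array([221., 226.]), 0.88, array([713.5, 214.5,  96.4]))]
```

```bash
sleep 1
```

```text
(no output)
```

View pics/t_rack.png

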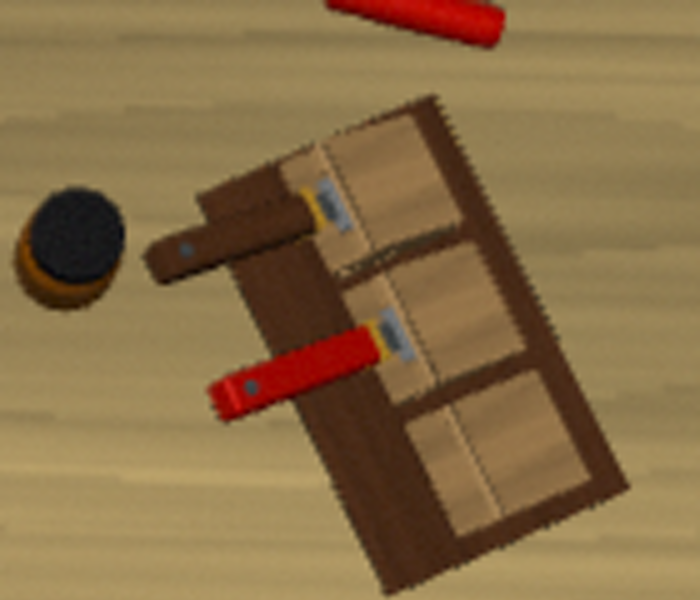

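View pics/t_bl.png

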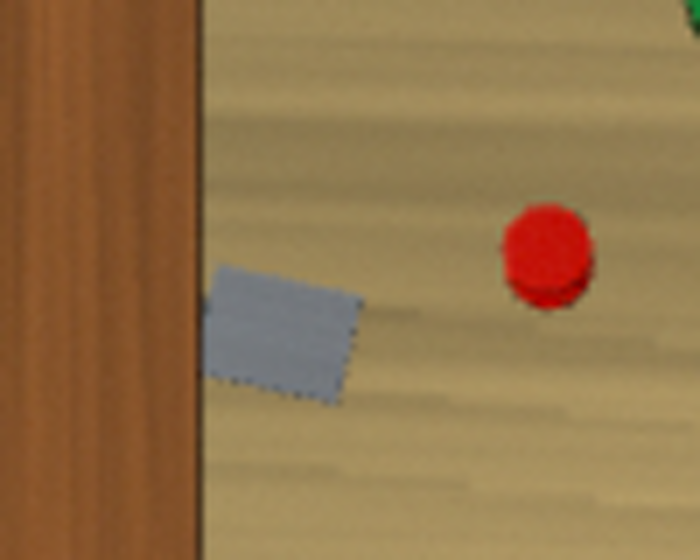

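View pics/s_rack.png

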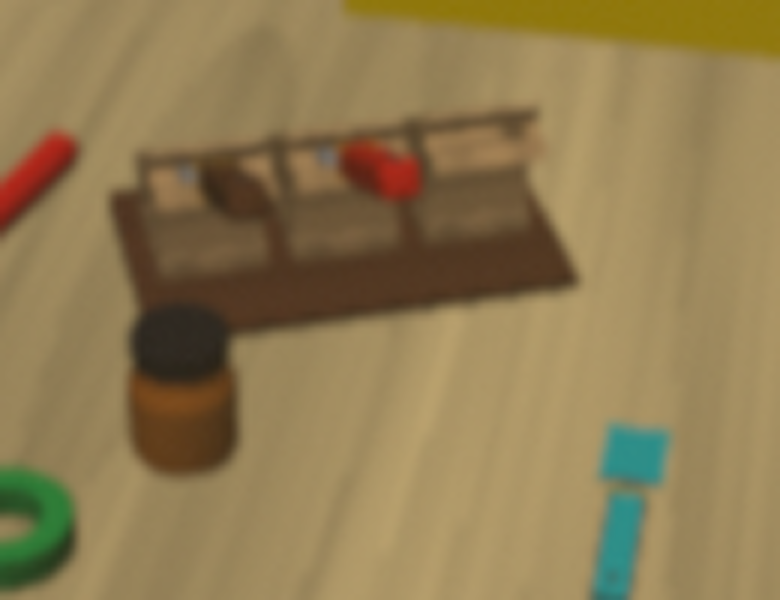

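```bash
python3 - <<'E'
from h import *
np.set_printoptions(precision=1,suppress=True,linewidth=200)
p=pickle.load(open('top0.pkl','rb'));w=cloud(p)
B=[(435,95),(628,488),(388,595),(198,195)]
P=np.array([px(p,370+(a+.5)/5-.5,130+(b+.5)/5-.5,8) for a,b in B]);print(P)
for i in range(4):
    d=P[(i+1)%4]-P[i];print(np.linalg.norm(d),np.degrees(np.arctan2(d[1],d[0])))
# heights over rack: rotate to rack frame
d=(P[1]-P[0])+(P[2]-P[3]);yaw=np.arctan2(d[1],d[0])
ex=np.array([np.cos(yaw),np.sin(yaw)]);ey=np.array([-ex[1],ex[0]]) # ey: toward +y = out of slot
c=P.mean(0)[:2];print('c',c,'yaw',np.degrees(yaw),ex,ey)
q=w[130:260,370:510].reshape(-1,3);q=q[~np.isnan(q[:,0])]
a=(q[:,:2]-c)@ex;b=(q[:,:2]-c)@ey
G=np.full((28,20),np.nan)
for i in range(28):
    for j in range(20):
        m=(abs(a-(-135+10*i))<5)&(abs(b-(-95+10*j))<5)
        if m.sum()>0:G[i,j]=np.median(q[m,2])
print('cols out',[-95+10*j for j in range(20)])
for i in range(28):print(-135+10*i,G[i].round(0))
E
```

```text
[[ 687.9 -268.2    8. ]
 [ 464.2 -372.4    8. ]
 [ 400.7 -238.     8. ]
 [ 625.1 -132.7    8. ]]
246.80672895154308 -155.02619825937202
148.59202533235398 115.2886178487011
247.86200586564564 25.13461702660542
149.28565911279512 -65.11748668521642
c [ 544.5 -252.8] yaw -154.94561908262932 [-0.9 -0.4] [ 0.4 -0.9]
cols out [-95, -85, -75, -65, -55, -45, -35, -25, -15, -5, 5, 15, 25, 35, 45, 55, 65, 75, 85, 95]
-135 [ 0.  2. -2. -1. -1. -2. -0. -1. -0. -2. -1. -2. -1. -0. -1. -2. -2. -1. -0. -1.]
-125 [-0.  0.  2.  6.  6.  4.  8.  5.  1.  1. -1.  0.  5.  5.  6.  2.  6.  4. -2. -0.]
-115 [-2. -2.  5. 10.  8. 11.  9. 13. 90. 85. 73. 67. 61. 61. nan  8. 10.  4. -1. -1.]
-105 [nan nan  7.  9. 10. 68. 75. 78. 88. 82. 77. 70. 65. 60. nan 11.  8.  8. -1. -3.]
-95 [nan nan nan nan nan 73. 77. 82. 88. 82. 77. 70. 65. 60. nan 10.  8.  9. -2. -2.]
-85 [120. 116. 111. 107. 102.  98.  81.  92.  88.  81.  77.  71.  66.  60.  nan   9.  10.   9.  -3.  -1.]
-75 [ 59.   6.  10. 102.  97.  94.  12.  84.  89.  81.  77.  71.  64.  57.  nan  10.   6.   8.  -1.  -1.]
-65 [ 3.  0.  6. 12. 13. 12. 66. 78. 86. 8
[... 1111 characters left out ...]
11.  6. -0. -0.]
65 [-1. -2.  2.  8.  9. 12. 70. 73. 87. 82. 77. 71. 65. 58. nan 10.  9. 11.  0.  1.]
75 [-0. -0.  2.  9.  8. 11. 44. 75. 89. 84. 76. 71. 66. 58. 56. 12. 10.  9. -1.  0.]
85 [-1. -1.  1.  8. 10. 10. 14. 74. 88. 83. 79. 69. 64. 60. 53.  8. 10.  6.  1. -2.]
95 [ 0. -1.  3. 10.  7. 12. 73. 74. 87. 84. 77. 70. 66. 60. 53. 10.  7.  6.  1. -1.]
105 [ 1.  0.  4. 11.  9. 10. 73. 74. 88. 82. 75. 71. 66. 59. 53. 11.  9.  7.  1. -0.]
115 [ 0. -3.  5. 10.  9.  9. 11.  9. 11. 10. 10.  8. 10.  9. 10. 10.  9.  9. -1. -1.]
125 [-1. -2.  0.  5.  3.  2.  8.  1.  2.  6.  4.  1.  3.  2.  3.  2.  0. -1. -1.  0.]
135 [-0.  2. -1. -1. -2. -0. -1. -1. -1.  0. -1.  0. -1. -2. -0. -1. -1. -0. -1. -1.]
```

```bash
cat >> h.py <<'E'
from scipy.spatial.transform import Rotation as R
def rackpose():
    pass
def plan(p0,R0,p1,R1,vmax=40,wmax=8,n=None):
    """print rows [tool-frame shift, tool rotvec] for straight interpolation"""
    p0,p1=np.array(p0,float),np.array(p1,float)
    rv=R.from_matrix(R0.T@R1).as_rotvec(degrees=True)
    n=n or int(max(np.ceil(np.linalg.norm(p1-p0)/vmax),np.ceil(np.abs(rv).max()/wmax),1))
    rw=np.round(rv/n,1);Rc=R0.copy();pc=p0.copy();rows=[]
    for i in range(n):
        t=np.round(Rc.T@(p0+(p1-p0)*(i+1)/n-pc),1);pc=pc+Rc@t;Rc=Rc@R.from_rotvec(rw,degrees=True).as_matrix()
        rows.append([t.tolist(),rw.tolist()])
    for i in range(0,n,10):print(str(rows[i:i+10]).replace(' ',''))
    print('n',n,'end',pc.round(1),'err deg',R.from_matrix(Rc.T@R1).magnitude()*57.3)
def down(az,pitch=0):
    """tool pointing down, tool x at azimuth az deg"""
    a=np.radians(az);x=np.array([np.cos(a),np.sin(a),0]);z=np.array([0,0,-1.]);return np.stack([x,np.cross(z,x),z],1)
E
python3 - <<'E'
from h import *
np.set_printoptions(precision=1,suppress=True,linewidth=200)
p=pickle.load(open('top0.pkl','rb'));w=cloud(p)
B=[(218,263),(362,298),(340,403),(203,375)]
zz=np.nanmedian(w[204:212,274:286,2]);print('blade z',zz)
P=np.array([px(p,240+(a+.5)/7-.5,160+(b+.5)/7-.5,12) for a,b in B]);print(P)
print([np.linalg.norm(P[i]-P[i-1]) for i in range(4)])
print('shelf front', [px(p,240+(203)/7-.5,160+b/7,57) for b in (20,540)])
print('spool',px(p,318,195.5,38), 'gray box h',np.nanmax(w[130:250,90:185,2]),np.nanmin(w[140:240,100:175],axis=(0,1)),np.nanmax(w[140:240,100:175],axis=(0,1)))
# blade mask by depth/colour
f=p['frame'].astype(int);m=np.zeros((400,640),bool);m[190:225,269:296]=True
m&=(abs(f[...,0]-f[...,2])<25)&(abs(w[...,2]-11)<12)
m8=(m*255).astype(np.uint8);c=max(cv2.findContours(m8,0,1)[0],key=cv2.contourArea);r=cv2.minAreaRect(c);print(r,[px(p,*q,12) for q in cv2.boxPoints(r)])
E
```

```text
blade z 11.324767964707462
[[530.6 255.2  12. ]
 [518.  197.2  12. ]
 [475.4 204.1  12. ]
 [485.1 259.   12. ]]
[np.float64(45.64177551078673), np.float64(59.403292459584435), np.float64(43.18799921726351), np.float64(55.70594149168981)]
shelf front [array([617.2, 260.5,  57. ]), array([412.8, 250.5,  57. ])]
spool [533.8 122.5  38. ] gray box h 178.4752339184231 [383.1 504.   26.7] [661.7 674.9 178.5]
((279.070556640625, 207.18235778808594), (21.476118087768555, 15.944390296936035), 12.528807640075684) [array([486.4, 263.8,  12. ]), array([530.7, 256.3,  12. ]), array([519.2, 197.2,  12. ]), array([474.9, 205. ,  12. ])]
```

```bash
python3 - <<'E'
from h import *
s=state();R0=down(74.7)
plan(s['tcp_pos'],R0,[500.4,218.6,150],down(-11),n=16)
E
```

```text
[[[-17.6,26.6,2.6],[0.0,0.0,5.4]],[[-15.1,28.1,2.6],[0.0,0.0,5.4]],[[-12.3,29.4,2.6],[0.0,0.0,5.4]],[[-9.6,30.4,2.6],[0.0,0.0,5.4]],[[-6.6,31.2,2.6],[0.0,0.0,5.4]],[[-3.6,31.7,2.5],[0.0,0.0,5.4]],[[-0.7,31.9,2.6],[0.0,0.0,5.4]],[[2.4,31.8,2.6],[0.0,0.0,5.4]],[[5.3,31.4,2.6],[0.0,0.0,5.4]],[[8.3,30.8,2.6],[0.0,0.0,5.4]]]
[[[11.1,29.9,2.6],[0.0,0.0,5.4]],[[13.9,28.7,2.6],[0.0,0.0,5.4]],[[16.6,27.3,2.6],[0.0,0.0,5.4]],[[19.0,25.6,2.6],[0.0,0.0,5.4]],[[21.3,23.7,2.6],[0.0,0.0,5.4]],[[23.5,21.6,2.5],[0.0,0.0,5.4]]]
n 16 end [500.4 218.6 150. ] err deg 0.7000515629749187
```

>>> send_rows([
  [[-17.6, 26.6, 2.6], [0, 0, 5.4]],
  [[-15.1, 28.1, 2.6], [0, 0, 5.4]],
  [[-12.3, 29.4, 2.6], [0, 0, 5.4]],
  [[-9.6, 30.4, 2.6], [0, 0, 5.4]],
  [[-6.6, 31.2, 2.6], [0, 0, 5.4]],
  [[-3.6, 31.7, 2.5], [0, 0, 5.4]],
  [[-0.7, 31.9, 2.6], [0, 0, 5.4]],
  [[2.4, 31.8, 2.6], [0, 0, 5.4]],
  [[5.3, 31.4, 2.6], [0, 0, 5.4]],
  [[8.3, 30.8, 2.6], [0, 0, 5.4]],
], claw=68, force=40)

```text
time_s: 2.4
tcp_pos: [375.4, 362.0, 165.6]
eef_rot: [[0.937, 0.35, 0.0], [0.35, -0.937, 0.001], [0.001, -0.0, -1.0]]
force: [-0.5, 0.5, 0.2]
finger_gap: 67.9
```

>>> send_rows([
  [[11.1, 29.9, 2.6], [0, 0, 5.4]],
  [[13.9, 28.7, 2.6], [0, 0, 5.4]],
  [[16.6, 27.3, 2.6], [0, 0, 5.4]],
  [[19, 25.6, 2.6], [0, 0, 5.4]],
  [[21.3, 23.7, 2.6], [0, 0, 5.4]],
  [[23.5, 21.6, 2.5], [0, 0, 5.4]],
  [[0, 0, 0], [0, 0, 0]],
  [[0, 0, 0], [0, 0, 0]],
])

```text
time_s: 3.2
tcp_pos: [500.7, 218.3, 149.9]
eef_rot: [[0.979, -0.203, -0.0], [-0.203, -0.979, 0.0], [-0.0, -0.0, -1.0]]
force: [-1.0, -0.4, -0.1]
finger_gap: 68.3
```

```bash
python3 - <<'E'
from h import *
s=state();print(s['tcp_pos'],s['eef_rot'].round(3),s['finger_gap'],s['force'],s['joints'])
p=snapshot('top');pickle.dump(p,open('top1.pkl','wb'));cv2.imwrite('pics/top1.png',p['frame'][:,:,::-1])
p=snapshot('side');pickle.dump(p,open('side1.pkl','wb'));cv2.imwrite('pics/side1.png',cv2.resize(p['frame'][180:340,200:400,::-1],None,fx=4,fy=3.75))
plan(s['tcp_pos'],s['eef_rot'],[500.4,218.6,40],down(-11),n=6)
E
```

```text
[500.67064185 218.26034482 149.93739084] [[ 0.979 -0.203 -0.   ]
 [-0.203 -0.979  0.   ]
 [-0.    -0.    -1.   ]] 68.31949801806962 [-1.04747646 -0.3666041  -0.12837195] [-33.94486289  37.12988753   9.20992925 106.58324436  -9.25472467
  37.00728608 -30.89626391]
[[[-0.1,-0.0,18.3],[-0.0,0.0,-0.1]],[[-0.0,-0.1,18.3],[-0.0,0.0,-0.1]],[[-0.1,-0.0,18.4],[-0.0,0.0,-0.1]],[[-0.0,-0.1,18.3],[-0.0,0.0,-0.1]],[[-0.1,-0.0,18.3],[-0.0,0.0,-0.1]],[[-0.0,-0.1,18.3],[-0.0,0.0,-0.1]]]
n 6 end [500.4 218.6  40. ] err deg 0.13179366865996509
```

>>> send_rows([
  [[0, 0, 20], [0, 0, 0]],
  [[0, 0, 20], [0, 0, 0]],
  [[0, 0, 20], [0, 0, 0]],
  [[0, 0, 20], [0, 0, 0]],
  [[0, 0, 20], [0, 0, 0]],
  [[0, 0, 15], [0, 0, 0]],
  [[0, 0, 10], [0, 0, 0]],
  [[0, 0, 0], [0, 0, 0]],
])

```text
time_s: 4.1
tcp_pos: [499.1, 219.4, 24.0]
eef_rot: [[0.98, -0.201, -0.002], [-0.201, -0.98, -0.0], [-0.002, 0.001, -1.0]]
force: [-0.1, -0.2, 0.6]
finger_gap: 68.1
```

```bash
python3 - <<'E'
from h import *
s=state();print(s['tcp_pos'],s['finger_gap'],s['force'])
p=snapshot('side');cv2.imwrite('pics/side2.png',cv2.resize(p['frame'][180:330,220:380,::-1],None,fx=4,fy=4))
p=snapshot('top');cv2.imwrite('pics/top2.png',cv2.resize(p['frame'][150:270,230:360,::-1],None,fx=5,fy=5))
E
```

```text
[499.10217417 219.42660547  24.01253331] 68.07763319535003 [-0.11267291 -0.20360962  0.57434612]
```

View pics/side2.png

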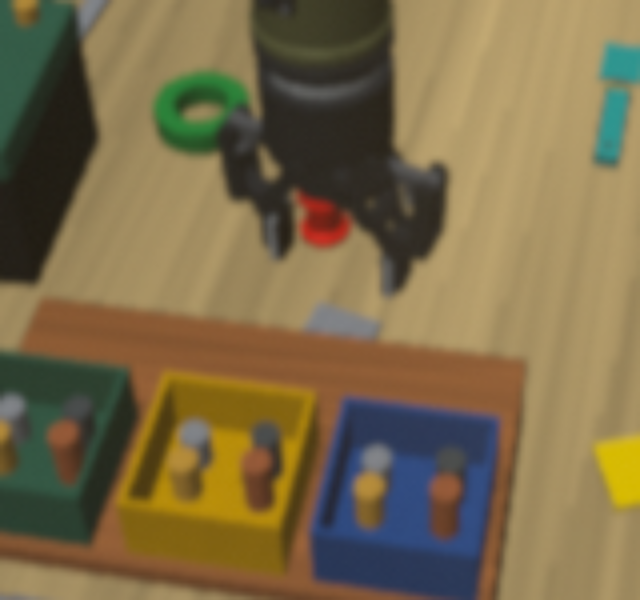

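View pics/top2.png

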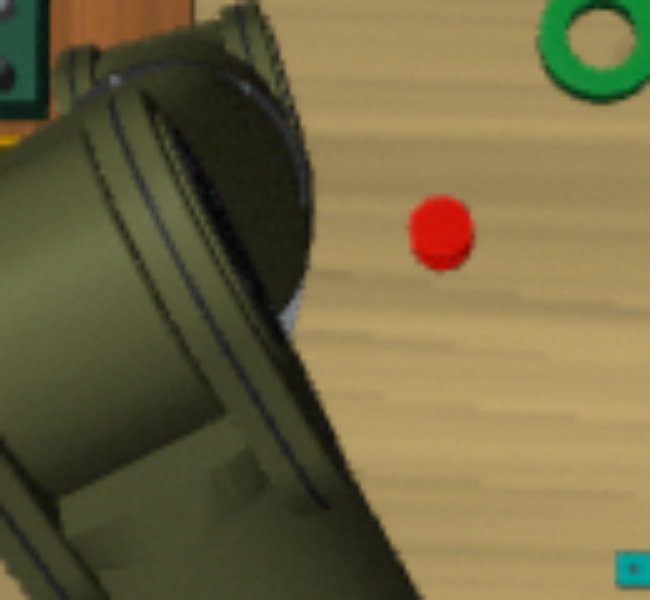

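The gripper stands above the blade with the fingers either side of it, and the spool is clear. I'll descend the rest of the way.

>>> send_rows([
  [[0, 0, 10], [0, 0, 0]],
  [[0, 0, 7], [0, 0, 0]],
  [[0, 0, 6], [0, 0, 0]],
  [[0, 0, 0], [0, 0, 0]],
])

```text
time_s: 4.6
tcp_pos: [499.8, 218.3, 1.1]
eef_rot: [[0.979, -0.203, -0.001], [-0.203, -0.979, -0.001], [-0.001, 0.001, -1.0]]
force: [0.5, 0.0, 0.3]
finger_gap: 67.9
```

```bash
python3 - <<'E'
from h import *
for _ in range(4):
  p=snapshot('side');s=state();print(s['tcp_pos'],s['finger_gap'],s['force'])
cv2.imwrite('pics/side3.png',cv2.resize(p['frame'][200:300,250:350,::-1],None,fx=6,fy=6,interpolation=2))
E
```

```text
[500.08948559 218.43472724   1.49358997] 67.99932201248967 [-0.36187699  0.31618662 -0.23298208]
[500.38706641 218.51079947   1.79843502] 68.0057122130882 [-0.3913842  -0.28322197 -0.12628746]
[500.53697141 218.60417426   2.02453202] 68.05990366632513 [-0.28867986  0.15813532 -0.02832761]
[500.65195307 218.6236528    2.13762382] 67.89512610232259 [ 0.09431434 -0.16617493  0.52224612]
```

View pics/side3.png

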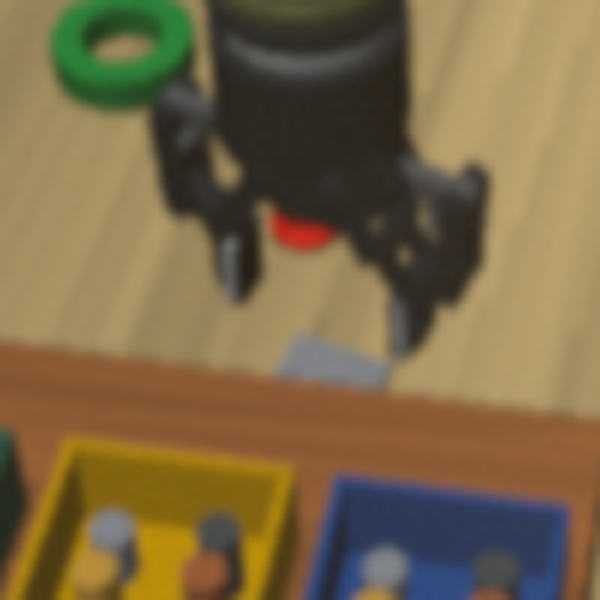

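```bash
python3 - <<'E'
from h import *
p=snapshot('side')
f=lambda u,v,z:px(p,250+(u+.5)/6-.5,200+(v+.5)/6-.5,z).round(1)
print('fingertips',[f(237,298,z) for z in(4,9)],[f(400,355,z) for z in (4,9)])
print('blade tip edge',f(303,335,12),f(390,362,12))
for P in ([518,197,12],[475,204.5,12]):print((proj(p,P)-[250,200]+.5)*6)
E
```

```text
fingertips [array([553.7, 175.4,   4. ]), array([552.1, 179.6,   9. ])] [array([475.1, 192.3,   4. ]), array([474. , 196.4,   9. ])]
blade tip edge [517.1 196.7  12. ] [476.7 203.6  12. ]
[301.390551   335.66929061]
[393.80706931 364.76011201]
```

```bash
python3 - <<'E'
from h import *
np.set_printoptions(precision=1,suppress=True,linewidth=200)
p=snapshot('side');w=cloud(p)
for P in ([534,211.5,9],[467,225.5,9],[500.5,218.5,2]):print(P,(proj(p,P)))
for v in range(238,262,1):print(v,w[v,286],w[v,289],w[v,316])
E
```

```text
[534, 211.5, 9] [292.4 259.4]
[467, 225.5, 9] [316.3 267.9]
[500.5, 218.5, 2] [304.3 265.3]
238 [542.1 219.9  96.1] [536.2 215.3  92.6] [465.7 225.8 118.9]
239 [541.9 221.2  94. ] [536.6 214.9  88.6] [465.9 225.3 115. ]
240 [544.5 215.3  83.7] [535.6 218.3  88.8] [465.1 228.5 115.1]
241 [545.  214.5  79.2] [535.5 219.1  86. ] [464.4 231.5 114.9]
242 [545.9 213.   73.8] [536.2 217.8  81. ] [463.9 233.8 114.1]
243 [545.8 213.9  71.1] [535.5 220.5  80.4] [464.  233.5 110.3]
244 [545.7 214.8  68.5] [535.8 220.3  76.6] [463.1 237.3 111.2]
245 [546.3 214.   63.8] [536.2 220.   72.6] [463.5 236.2 106.5]
246 [545.8 216.   62.4] [536.5 219.9  68.8] [463.3 237.2 104.1]
247 [564.8 167.6   2. ] [536.3 221.1  66.4] [463.5 236.5  99.8]
248 [564.  170.5   1.3] [536.8 220.5  62. ] [463.2 237.9  97.9]
249 [561.7 177.2   5.2] [537.3 219.7  57.3] [463.3 238.   94.6]
250 [562.4 176.   -0.3] [553.4 177.4   3.3] [463.7 236.7  89.5]
251 [560.5 181.9   2.6] [553.2 178.6   0.7] [464.3 234.7  83.6]
252 [559.9 184.1   1.2] [551.6 183.6   2.6] [464.4 234.3  79.6]
253 [559.1 187.1   0.7] [550.7 186.9   2.5] [463.9 236.7  78.8]
254 [557.5 191.9   2.5] [549.6 190.4   2.7] [464.2 235.7  74. ]
255 [556.9 194.2   1.3] [549.5 191.5  -0.1] [464.7 234.1  68.5]
256 [555.9 197.6   1.3] [548.4 195.2   0.4] [464.6 234.7  65.5]
257 [554.3 202.3   3. ] [546.7 200.4   2.7] [464.8 234.3  61.4]
258 [554.  203.8   0.8] [545.4 204.5   3.7] [464.6 235.4  59. ]
259 [553.1 207.    0.7] [545.2 205.8   1.2] [464.9 234.3  53.9]
260 [551.9 210.9   1.5] [543.6 210.7   3.4] [475.2 194.8   1.9]
261 [533.  259.7  59.1] [543.  213.3   2.5] [474.4 198.    1.7]
```

```bash
python3 - <<'E'
from h import *
np.set_printoptions(precision=1,suppress=True,linewidth=200)
p=snapshot('side');w=cloud(p);s=state();print(s['tcp_pos'],s['joints'],s['time_s'],s['force'])
for v in range(190,245,3):print(v,w[v,300],w[v,310])
cv2.imwrite('pics/side4.png',cv2.resize(p['frame'][100:300,220:400,::-1],None,fx=3,fy=3,interpolation=2))
E
```

```text
[500.7 218.7   2.2] [-31.2  51.    4.7 111.2 -11.6  18.2 -28.9] 4.95 [ 0.5 -0.9 -0.4]
190 [489.4 252.4 280.8] [471.9 240.4 274.1]
193 [489.8 252.4 272.9] [471.6 242.1 267.7]
196 [490.6 250.9 263.5] [472.8 238.7 256.6]
199 [490.4 253.  257.3] [472.5 240.6 250.1]
202 [490.6 253.5 249.5] [473.  239.9 241.1]
205 [491.1 253.2 240.9] [472.3 243.1 235.6]
208 [491.5 253.1 232.4] [474.5 236.3 220.7]
211 [493.4 248.6 219.4] [472.9 243.1 218.4]
214 [492.4 253.1 215. ] [473.3 242.5 209.1]
217 [492.9 252.8 205.9] [473.3 243.5 201.1]
220 [492.9 254.3 198.4] [473.2 244.9 193.5]
223 [493.3 254.2 189.3] [473.8 243.6 183.1]
226 [494.  253.6 179.4] [474.2 243.3 173.5]
229 [502.7 227.6 142.7] [477.2 233.3 153.6]
232 [503.2 227.5 132.6] [477.5 233.5 144.1]
235 [504.4 225.4 120.2] [477.1 235.7 136.6]
238 [534.1 134.7  10. ] [476.2 240.2 131.5]
241 [533.2 139.4   3.1] [476.6 239.7 120.9]
244 [530.5 149.4   2.3] [503.8 144.    2.6]
```

View pics/side4.png

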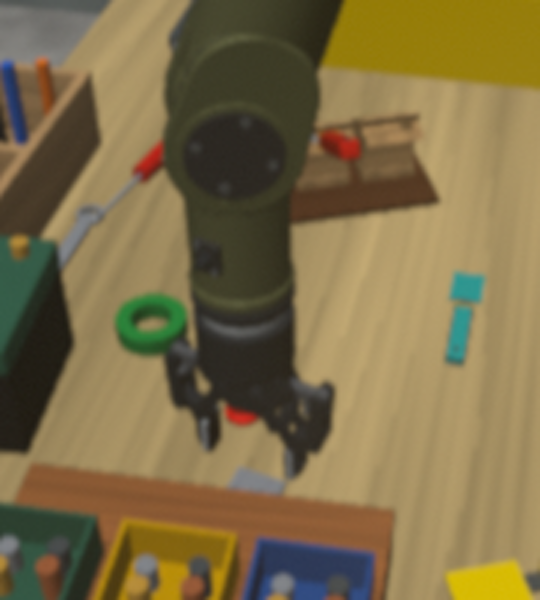

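The depth map puts the fingertips about 46 mm higher than the reported TCP says: tips at z≈55, with 9 expected. There is no contact force. I'll go down in steps, checking with the camera.

>>> send_rows([
  [[0, 0, 8], [0, 0, 0]],
  [[0, 0, 8], [0, 0, 0]],
  [[0, 0, 4], [0, 0, 0]],
  [[0, 0, 0], [0, 0, 0]],
  [[0, 0, 0], [0, 0, 0]],
])

```text
time_s: 5.45
tcp_pos: [500.3, 218.5, -18.3]
eef_rot: [[0.979, -0.203, -0.0], [-0.203, -0.979, -0.0], [-0.0, 0.0, -1.0]]
force: [-0.3, 0.2, 0.4]
finger_gap: 68.0
```

```bash
cat >> h.py <<'E'
def tips(p,lo=-5,hi=160,box=(180,300,230,400)):
    w=cloud(p);f=p['frame'].astype(int);return w,f
E
python3 - <<'E'
from h import *
np.set_printoptions(precision=1,suppress=True,linewidth=200)
p=snapshot('side');w=cloud(p);s=state();print(s['tcp_pos'],s['force'],s['joints'])
for v in range(248,272,1):print(v,w[v,289],w[v,291],w[v,316])
cv2.imwrite('pics/side5.png',cv2.resize(p['frame'][200:300,250:350,::-1],None,fx=6,fy=6,interpolation=2))
E
```

```text
[500.5 218.6 -18.1] [0.1 0.5 0. ] [-30.8  53.1   4.1 111.3 -11.8  16.  -28.7]
248 [536.7 220.7  62.3] [534.2 213.1  54.5] [464.5 233.2  92.5]
249 [537.2 219.9  57.6] [534.4 213.2  50.9] [464.2 234.2  90.2]
250 [537.6 219.7  53.5] [533.8 215.6  49.9] [464.2 234.9  87.4]
251 [537.7 220.2  50.3] [534.2 215.2  45.6] [464.  235.7  84.8]
252 [538.1 219.8  46. ] [534.1 216.1  42.9] [464.1 235.4  80.9]
253 [538.9 218.3  40.4] [534.1 216.8  39.9] [464.3 235.1  77. ]
254 [538.9 218.9  37.3] [534.5 216.5  35.6] [463.5 238.5  77.3]
255 [539.5 218.2  32.5] [534.7 216.6  31.8] [464.2 236.1  70.9]
256 [548.9 193.9  -1.2] [542.8 195.3   1.9] [464.4 235.7  66.7]
257 [547.4 198.5   0.4] [542.7 196.3  -1. ] [464.8 234.2  61.2]
258 [545.9 203.2   2.1] [540.6 202.7   2.9] [464.7 234.9  58.4]
259 [nan nan nan] [539.9 205.3   2.1] [465.2 233.1  52.5]
260 [543.8 210.3   2.9] [539.  208.4   1.9] [465.  234.2  50.1]
261 [543.3 212.3   1.3] [538.1 211.5   1.7] [465.2 233.7  45.7]
262 [524.8 261.8  59.8] [520.7 259.4  58.1] [464.7 236.1  44.8]
263 [524.7 262.7  57.2] [519.5 263.2  59.2] [465.1 234.7  39.3]
264 [523.7 266.2  57.9] [518.7 266.   59. ] [465.2 234.7  35.5]
265 [522.7 269.3  58.2] [517.9 268.7  58.6] [459.8 255.7  57.9]
266 [522.1 271.6  57.4] [517.1 271.5  58.5] [459.3 258.2  57.4]
267 [521.  275.1  58.1] [516.3 274.4  58.5] [458.6 261.   57.2]
268 [519.8 279.   59.4] [514.8 279.   60.8] [458.  263.8  57.1]
269 [519.4 280.7  57.9] [514.6 280.2  58.6] [456.9 268.   58.8]
270 [518.5 283.7  58.1] [513.8 282.9  58.4] [455.9 272.4  60.7]
271 [517.8 286.2  57.7] [512.7 286.6  59.5] [455.1 275.8  61.4]
```

View pics/side5.png

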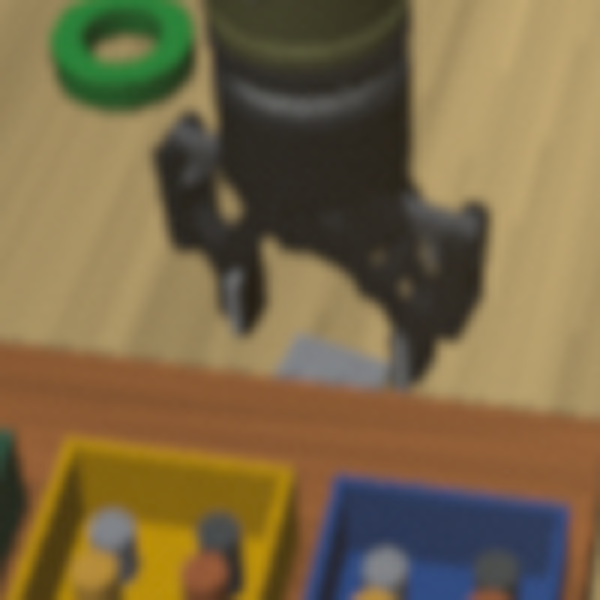

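>>> send_rows([
  [[0, 0, 8], [0, 0, 0]],
  [[0, 0, 8], [0, 0, 0]],
  [[0, 0, 5], [0, 0, 0]],
  [[0, 0, 3], [0, 0, 0]],
  [[0, 0, 0], [0, 0, 0]],
  [[0, 0, 0], [0, 0, 0]],
])

```text
time_s: 6.1
tcp_pos: [500.5, 218.6, -42.1]
eef_rot: [[0.979, -0.203, -0.0], [-0.203, -0.979, 0.0], [-0.0, -0.0, -1.0]]
force: [-0.1, -0.7, -0.4]
finger_gap: 68.2
```

```bash
python3 - <<'E'
from h import *
np.set_printoptions(precision=1,suppress=True,linewidth=200)
p=snapshot('side');w=cloud(p);s=state();print(s['tcp_pos'],s['force'],s['joints'])
for v in range(254,268,1):print(v,w[v,289],w[v,291],w[v,293])
cv2.imwrite('pics/side6.png',cv2.resize(p['frame'][200:300,250:350,::-1],None,fx=6,fy=6,interpolation=2))
E
```

```text
[500.6 218.6 -41.9] [ 0.3 -0.2  0.7] [-30.4  55.6   3.4 111.2 -12.   13.5 -28.6]
254 [538.7 219.6  38. ] [534.4 216.6  35.7] [532.9 206.1  24.3]
255 [539.6 217.7  32. ] [535.  215.7  30.8] [532.8 206.9  21.4]
256 [539.4 219.   29.6] [535.2 215.8  27. ] [533.  207.1  17.6]
257 [539.3 220.1  27.1] [535.3 216.4  23.8] [532.8 208.4  15.2]
258 [539.6 219.9  22.8] [534.5 219.1  23.1] [532.7 209.1  12.2]
259 [540.4 218.7  17.3] [535.  218.6  18.5] [532.9 209.4   8.5]
260 [540.7 218.4  13. ] [536.1 216.4  11.8] [533.8 207.6   2.1]
261 [539.9 221.4  12.8] [535.9 217.5   9.2] [533.3 209.6   0.6]
262 [525.2 260.8  58.6] [520.  261.1  60.3] [515.5 259.6  59.6]
263 [524.5 263.2  57.9] [519.5 263.3  59.3] [514.7 262.5  59.6]
264 [523.8 265.8  57.5] [519.  265.3  58. ] [514.1 264.8  58.7]
265 [522.6 269.7  58.8] [517.4 270.1  60.5] [513.  268.5  59.7]
266 [521.7 272.7  58.8] [517.  271.7  58.8] [512.3 271.1  59.2]
267 [521.1 275.   58. ] [516.6 273.6  57.5] [512.3 271.7  56.3]
```

View pics/side6.png

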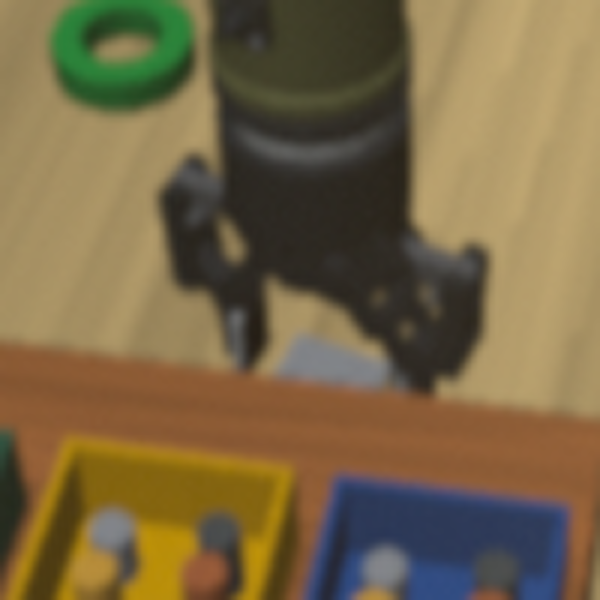

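Both fingers now straddle the blade, low over the bench. I'll close.

>>> send_rows([
  [[0, 0, 0], [0, 0, 0]],
  [[0, 0, 0], [0, 0, 0]],
  [[0, 0, 0], [0, 0, 0]],
  [[0, 0, 0], [0, 0, 0]],
  [[0, 0, 0], [0, 0, 0]],
  [[0, 0, 0], [0, 0, 0]],
], claw=30, force=40)

```text
time_s: 6.75
tcp_pos: [500.7, 218.7, -41.7]
eef_rot: [[0.979, -0.203, 0.0], [-0.203, -0.979, 0.0], [0.0, -0.0, -1.0]]
force: [0.1, -0.7, 6.2]
finger_gap: 43.6
```

```bash
python3 - <<'E'
from h import *
np.set_printoptions(precision=1,suppress=True,linewidth=200)
p=snapshot('side');s=state();print(s['tcp_pos'],s['force'],s['finger_gap'])
cv2.imwrite('pics/side7.png',cv2.resize(p['frame'][200:300,250:350,::-1],None,fx=6,fy=6,interpolation=2))
E
```

```text
[500.7 218.7 -41.7] [-0.6  0.1  6.1] 43.46740948366502
```

View pics/side7.png

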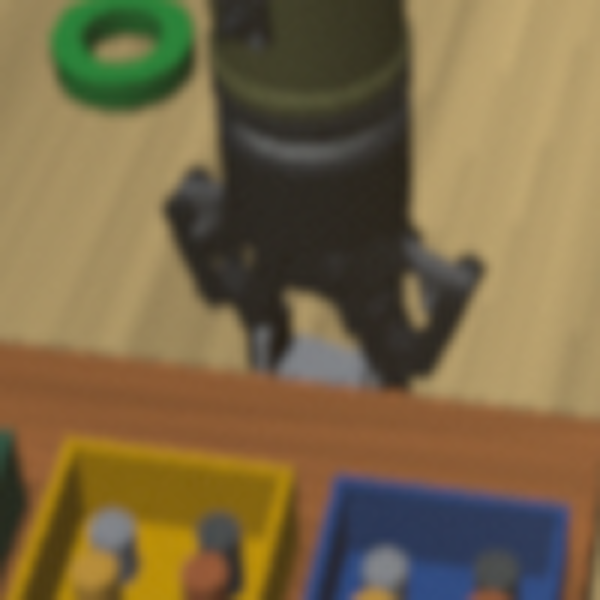

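Gripped at a 43.6 mm opening. I'll ease up 1 mm and draw it out, swinging away from the spool.

>>> send_rows([
  [[0, 0, -1], [0, 0, 0]],
  [[-5.3, 8.5, 0], [0, 0, 0]],
  [[-5.3, 8.5, 0], [0, 0, 0]],
  [[-5.3, 8.5, 0], [0, 0, 0]],
  [[-5.3, 8.5, 0], [0, 0, 0]],
  [[0, 0, 0], [0, 0, 0]],
])

```text
time_s: 7.4
tcp_pos: [470.6, 187.3, -41.1]
eef_rot: [[0.979, -0.204, -0.003], [-0.204, -0.979, -0.002], [-0.003, 0.003, -1.0]]
force: [-0.3, -1.2, -0.2]
finger_gap: 43.3
```

```bash
python3 - <<'E'
from h import *
np.set_printoptions(precision=1,suppress=True,linewidth=200)
p=snapshot('side');s=state();print(s['tcp_pos'],s['force'],s['finger_gap'])
cv2.imwrite('pics/side8.png',cv2.resize(p['frame'][200:300,250:350,::-1],None,fx=6,fy=6,interpolation=2))
E
```

```text
[471.8 188.5 -41.1] [ 0.5 -0.3 -0.4] 43.43676209941495
```

View pics/side8.png

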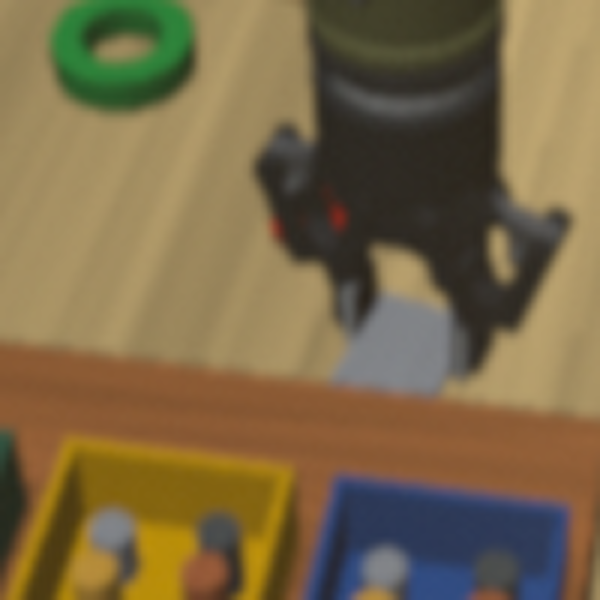

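The blade follows the gripper and the spool is undisturbed, so I'll continue.

>>> send_rows([
  [[-5.3, 8.5, 0], [0, 0, 0]],
  [[-5.3, 8.5, 0], [0, 0, 0]],
  [[-5.3, 8.5, 0], [0, 0, 0]],
  [[-5.3, 8.5, 0], [0, 0, 0]],
  [[1.6, 10.1, 0], [0, 0, 0]],
  [[1.6, 10.1, 0], [0, 0, 0]],
  [[1.6, 10.1, 0], [0, 0, 0]],
  [[1.6, 10.1, 0], [0, 0, 0]],
  [[1.6, 10.1, 0], [0, 0, 0]],
  [[0, 0, 0], [0, 0, 0]],
])

```text
time_s: 8.45
tcp_pos: [447.6, 108.8, -36.3]
eef_rot: [[0.979, -0.206, -0.012], [-0.206, -0.979, -0.005], [-0.01, 0.007, -1.0]]
force: [0.7, -0.5, -1.4]
finger_gap: 43.6
```

```bash
python3 - <<'E'
from h import *
np.set_printoptions(precision=1,suppress=True,linewidth=200)
p=snapshot('side');s=state();print(s['tcp_pos'],s['force'],s['finger_gap'])
cv2.imwrite('pics/side9.png',cv2.resize(p['frame'][170:320,250:400,::-1],None,fx=4,fy=4,interpolation=2))
E
```

```text
[447.6 110.1 -36.4] [ 0.9  0.4 -1.1] 43.56780255712733
```

View pics/side9.png

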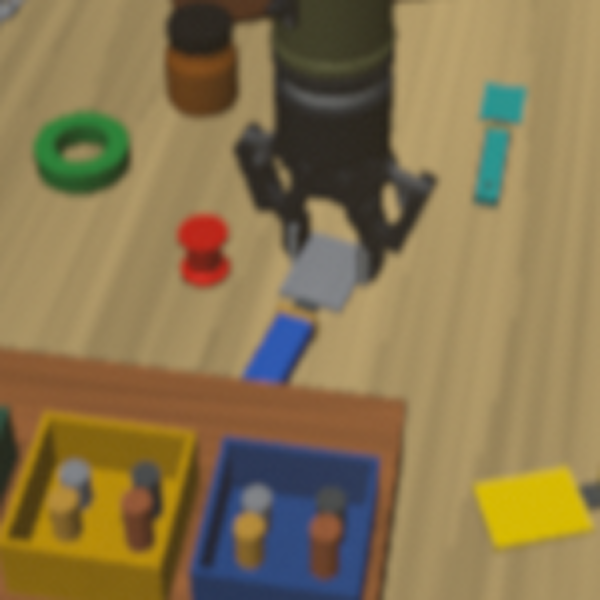

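```bash
python3 - <<'E'
from h import *
np.set_printoptions(precision=1,suppress=True,linewidth=200)
p=snapshot('top');s=state();print(s['tcp_pos'],s['joints'],s['joint_vel'],s['eef_rot'][:,2])
w=cloud(p)
cv2.imwrite('pics/top9.png',cv2.resize(p['frame'][150:300,230:430,::-1],None,fx=4,fy=4,interpolation=2))
E
```

```text
[447.7 111.  -36.4] [-20.2  53.6   1.  124.8 -20.6   2.5 -10.8] [-0.8 -0.  -0.7 -0.5  0.   0.   0.2] [-0. -0. -1.]
```

View pics/top9.png

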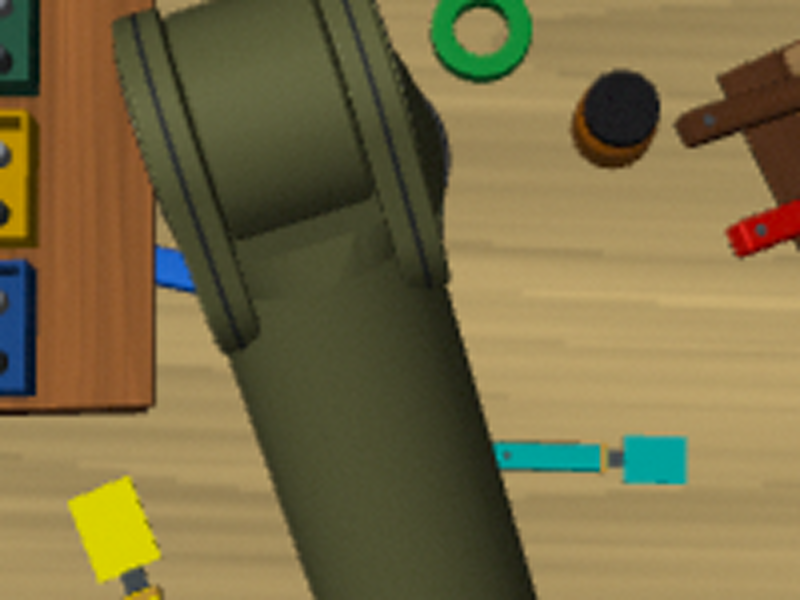

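The arm reaches joint 6's limit (2.5°) when it comes in this close at this height, so I'll continue on a path with a larger radius.

>>> send_rows([
  [[7, 5, 0], [0, 0, 0]],
  [[5, 7, 0], [0, 0, 0]],
  [[4, 8, 0.5], [0, 0, 0]],
  [[4, 8, 0.5], [0, 0, 0]],
  [[4, 8, 0.5], [0, 0, 0]],
  [[4, 8, 0.5], [0, 0, 0]],
  [[4, 8, 0.5], [0, 0, 0]],
  [[3, 8, 0.5], [0, 0, 0]],
  [[0, 5, 0], [0, 0, 0]],
  [[0, 0, 0], [0, 0, 0]],
])

```text
time_s: 9.55
tcp_pos: [468.8, 39.3, -39.4]
eef_rot: [[0.979, -0.204, -0.012], [-0.204, -0.979, -0.004], [-0.011, 0.006, -1.0]]
force: [0.4, -0.7, -1.1]
finger_gap: 43.3
```

```bash
python3 - <<'E'
from h import *
np.set_printoptions(precision=1,suppress=True,linewidth=200)
p=snapshot('side');s=state();print(s['tcp_pos'],s['force'],s['finger_gap'],s['joints'])
cv2.imwrite('pics/side10.png',cv2.resize(p['frame'][150:300,250:400,::-1],None,fx=4,fy=4,interpolation=2))
p=snapshot('top')
cv2.imwrite('pics/top10.png',cv2.resize(p['frame'][150:300,230:430,::-1],None,fx=4,fy=4,interpolation=2))
E
```

```text
[468.8  40.1 -39.4] [-0.8 -0.4 -1.3] 43.74210692575447 [-11.4  54.    1.3 123.2 -16.4   3.6  -5.9]
```

View pics/side10.png

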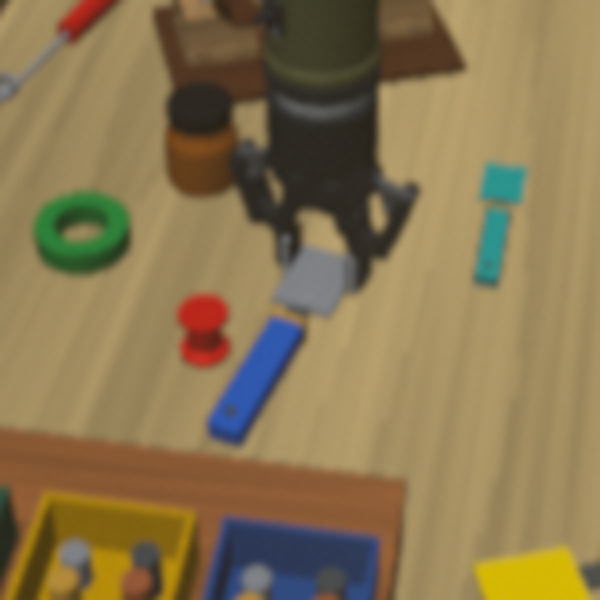

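View pics/top10.png

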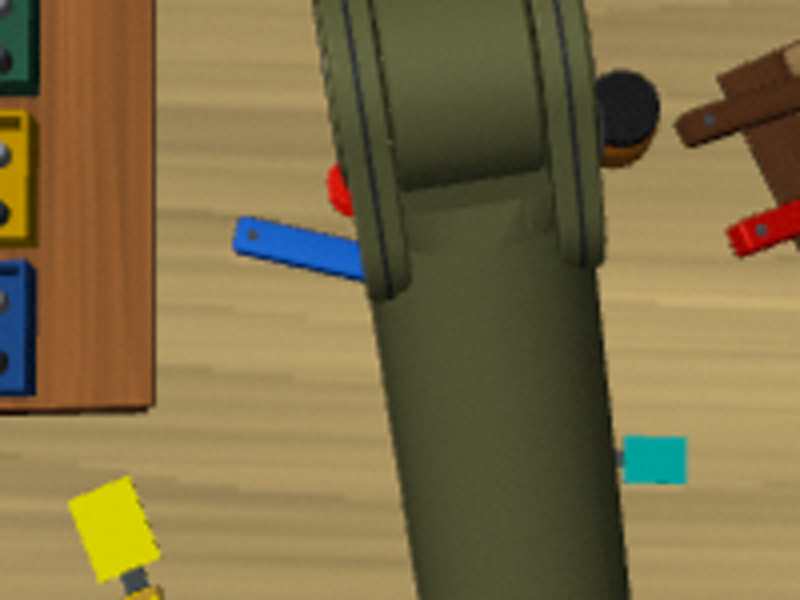

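The handle is fully out, about 50 mm clear of the shelf. Now I'll release and lift.

>>> send_rows([
  [[2, 0, 1], [0, 0, 0]],
  [[0, 0, 0], [0, 0, 0]],
  [[0, 0, 0], [0, 0, 0]],
])

```text
time_s: 9.95
tcp_pos: [471.3, 40.5, -40.5]
eef_rot: [[0.979, -0.202, -0.011], [-0.202, -0.979, -0.003], [-0.01, 0.005, -1.0]]
force: [-0.1, 0.0, -0.3]
finger_gap: 43.7
```

>>> send_rows([
  [[0, 0, 0], [0, 0, 0]],
  [[0, 0, 0], [0, 0, 0]],
  [[0, 0, 0], [0, 0, 0]],
  [[0, 0, 0], [0, 0, 0]],
  [[0, 0, 0], [0, 0, 0]],
  [[0, 0, 0], [0, 0, 0]],
  [[0, 0, -5], [0, 0, 0]],
  [[0, 0, -20], [0, 0, 0]],
  [[0, 0, -30], [0, 0, 0]],
  [[0, 0, -30], [0, 0, 0]],
], claw=68)

```text
time_s: 10.95
tcp_pos: [471.5, 40.2, 45.5]
eef_rot: [[0.979, -0.203, -0.012], [-0.203, -0.979, -0.003], [-0.011, 0.006, -1.0]]
force: [0.4, -0.3, 0.1]
finger_gap: 68.1
```

>>> send_rows([
  [[0, -20, -40], [0, 0, 0]],
  [[0, -40, -30], [0, 0, 0]],
  [[40, -20, 0], [0, 0, 0]],
  [[40, -20, 0], [0, 0, 0]],
  [[40, 0, 0], [0, 0, 0]],
  [[40, 0, 0], [0, 0, 0]],
  [[0, 0, 0], [0, 0, 0]],
])

```text
time_s: 11.65
tcp_pos: [655.1, 103.4, 112.9]
eef_rot: [[0.979, -0.205, -0.004], [-0.205, -0.979, -0.005], [-0.003, 0.006, -1.0]]
force: [-0.6, -0.6, 1.2]
finger_gap: 68.1
```

```bash
python3 - <<'E'
from h import *
np.set_printoptions(precision=1,suppress=True,linewidth=200)
p=snapshot('side');s=state();print(s['time_s'],s['tcp_pos'],s['force'],s['finger_gap'],s['joints'])
cv2.imwrite('pics/side11.png',cv2.resize(p['frame'][130:330,200:440,::-1],None,fx=3,fy=3,interpolation=2));pickle.dump(p,open('s11.pkl','wb'))
p=snapshot('top');pickle.dump(p,open('t11.pkl','wb'))
cv2.imwrite('pics/top11.png',cv2.resize(p['frame'][130:330,220:480,::-1],None,fx=3,fy=3,interpolation=2))
E
```

```text
11.7 [651.6 104.4 112.4] [-1.  -0.3 -0.7] 67.73862450639271 [-20.3  48.5  13.9  87.3 -14.1  46.5 -12.9]
```

View pics/side11.png

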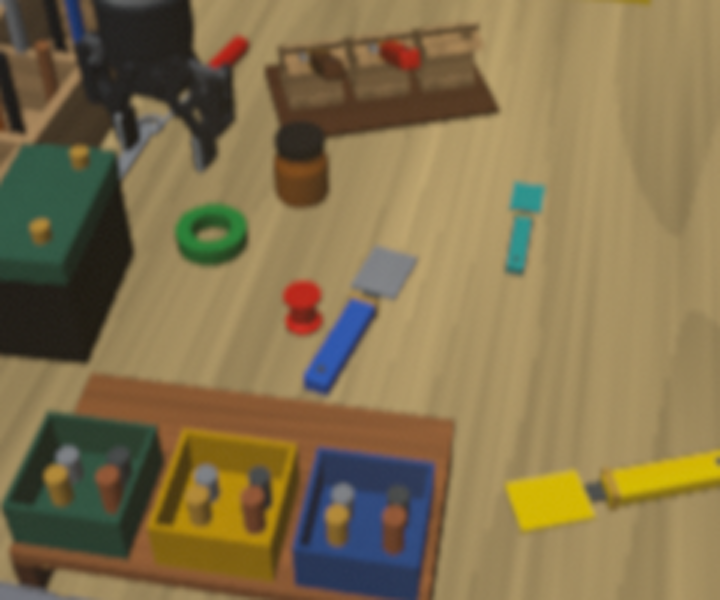

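View pics/top11.png

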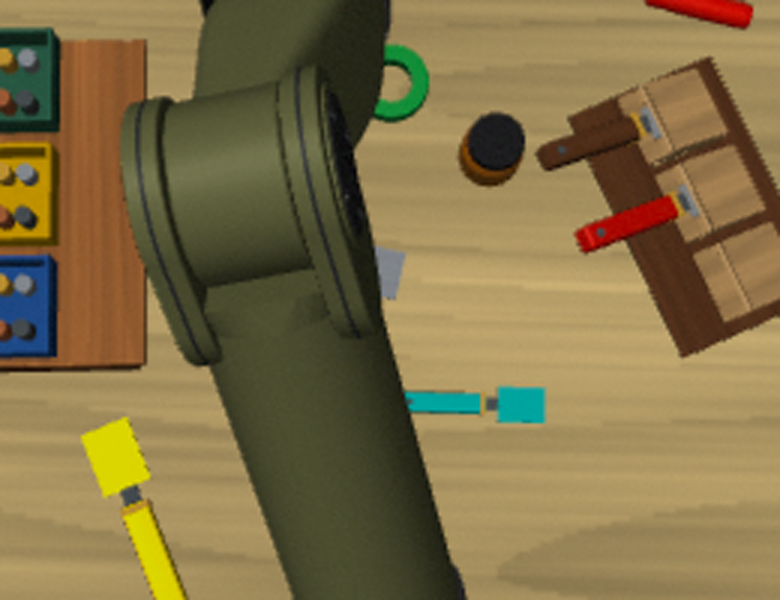

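The scraper lies flat on the open bench, let go, with everything else in place. Next I'll measure its pose in the side view and refine the rack fit.

```bash
python3 - <<'E'
from h import *
np.set_printoptions(precision=1,suppress=True,linewidth=200)
p=pickle.load(open('s11.pkl','rb'));w=cloud(p)
f=cv2.cvtColor(p['frame'],cv2.COLOR_RGB2HSV)
m=(f[...,0]>105)&(f[...,0]<130)&(f[...,1]>150);m[:220]=0;m[265:]=0;m[:,:295]=0;m[:,335:]=0
v,u=np.nonzero(m);q=w[v,u];top=q[abs(q[:,2]-20)<5];print(len(v),len(top),np.median(q[:,2]))
c=(top[:,:2].min(0)+top[:,:2].max(0))/2
r=cv2.minAreaRect(top[:,:2].astype(np.float32));print('handle',r)
# image-plane ray cast to z=20
P=np.array([px(p,a,b,20)[:2] for a,b in zip(u,v)],np.float32)
print('ray',cv2.minAreaRect(P))
g=(f[...,1]<60)&(w[...,2]>4)&(w[...,2]<25);g[:210]=0;g[232:]=0;g[:,:315]=0;g[:,342:]=0
v,u=np.nonzero(g);P=np.array([px(p,a,b,12)[:2] for a,b in zip(u,v)],np.float32);r=cv2.minAreaRect(P);print('blade',len(v),r,cv2.boxPoints(r),np.median(w[v,u],axis=0))
# rack fit from top0: block3 top plane etc
p=pickle.load(open('t11.pkl','rb'));w=cloud(p)
yaw=np.radians(-154.95);ex=np.array([np.cos(yaw),np.sin(yaw)]);o=np.array([ex[1],-ex[0]]);c=np.array([544.5,-252.8]);print('o',o)
q=np.concatenate([cloud(pickle.load(open(n+'.pkl','rb')))[130:260,370:520].reshape(-1,3) for n in('top0','t11','top1')]);q=q[~np.isnan(q[:,0])]
a=(q[:,:2]-c)@ex;s=(q[:,:2]-c)@o
mm=(a>48)&(a<102)&(s<5)&(s>-35)
A=np.c_[s[mm],a[mm],np.ones(mm.sum())];k=np.linalg.lstsq(A,q[mm,2],rcond=None)[0];print('plane',k,np.std(A@k-q[mm,2]),mm.sum())
# lateral extents: points with z>50 and -30<s<0
t=(s<0)&(s>-30)&(q[:,2]>50)&(q[:,2]<95)
for lo,hi in((-125,-40),(-45,38),(35,125)):
    x=a[t&(a>lo)&(a<hi)];print(np.percentile(x,[0.5,2,98,99.5]))
# s-profile
for ss in range(-45,48,3):
    z=(abs(a-75)<27)&(abs(s-ss)<1.5);print(ss,np.percentile(q[z,2],[10,50,90]) if z.sum() else None)
E
```

```text
233 227 nan
handle ((491.5086975097656, 157.4834442138672), (98.57879638671875, 21.20043182373047), 79.52645111083984)
ray ((492.4122009277344, 159.4669952392578), (104.44617462158203, 21.276384353637695), 78.9124984741211)
blade 254 ((475.6346130371094, 60.84532165527344), (80.4349136352539, 45.87146759033203), 79.40235900878906) [[445.7  25.5]
 [490.8  17.1]
 [505.6  96.2]
 [460.5 104.6]] [474.4  56.4  14.1]
o [-0.4  0.9]
plane [ 0.6 -0.  79.6] 2.163250783287123 726
[-111.6 -110.   -45.5  -45.1]
[-33.1 -32.3  32.3  32.6]
[ 44.5  45.6 109.1 110. ]
-45 None
-42 [51.5 53.4 55.6]
-39 [54.2 56.6 58.8]
-36 [55.9 58.4 61.5]
-33 [57.7 59.6 62. ]
-30 [60.9 62.3 65.7]
-27 [60.9 63.2 66.3]
-24 [62.3 66.  68.8]
-21 [63.6 67.  70.2]
-18 [66.5 69.1 72.2]
-15 [68.  70.3 73.7]
-12 [69.8 72.1 75. ]
-9 [71.2 74.1 76.9]
-6 [73.1 76.  78.4]
-3 [75.5 77.4 80.4]
0 [76.6 79.3 81.7]
3 [77.9 80.9 84.5]
6 [80.1 82.8 85.3]
9 [81.4 84.  87.4]
12 [83.7 86.5 89.6]
15 [85.5 87.6 90.9]
18 [82.7 88.  91.2]
21 [68.5 72.7 91.9]
24 [69.7 79.7 96. ]
27 [ 8.3 73.  95.6]
30 [ 6.2 14.6 77.6]
33 [ 7.6 15.  79.2]
36 [ 7.5 74.6 81. ]
39 [ 7.7 70.7 79.5]
42 [ 6.7 68.7 76.3]
45 [ 4.7  9.6 13.7]
```

```bash
python3 - <<'E'
from h import *
np.set_printoptions(precision=1,suppress=True,linewidth=200)
p=pickle.load(open('t11.pkl','rb'))
print('tip top', px(p,220+404.5/3-.5,130+250/3,12),px(p,220+393.5/3-.5,130+298/3,12))
s=state();plan(s['tcp_pos'],s['eef_rot'],[496.5,174,40],down(-11),n=7)
# rack via side
p=pickle.load(open('s11.pkl','rb'));w=cloud(p)
yaw=np.radians(-154.95);ex=np.array([np.cos(yaw),np.sin(yaw)]);o=np.array([ex[1],-ex[0]]);c=np.array([544.5,-252.8])
cv2.imwrite('pics/rk.png',cv2.resize(p['frame'][125:185,280:380,::-1],None,fx=8,fy=8,interpolation=2))
q=w[120:185,270:390].reshape(-1,3);q=q[~np.isnan(q[:,0])];a=(q[:,:2]-c)@ex;ss=(q[:,:2]-c)@o
t=(q[:,2]>25)&(q[:,2]<60)&(ss>20)&(ss<60)
print('front face',np.percentile(ss[t],[5,50,95]))
for lo,hi in((-125,-40),(-45,38),(35,125)):
    x=a[t&(a>lo)&(a<hi)];print(np.percentile(x,[1,3,97,99]))
for zz in range(10,100,6):
    m=(abs(q[:,2]-zz)<3)&(abs(a-77)<25)&(abs(ss)<80);print(zz,m.sum(),np.percentile(ss[m],[10,50,90]) if m.sum() else 0)
E
```

```text
tip top [491.4  20.5  12. ] [446.2  29.8  12. ]
[[[-23.3,-5.2,10.5],[0.0,0.1,-0.1]],[[-23.2,-5.3,10.5],[0.0,0.1,-0.1]],[[-23.3,-5.3,10.5],[0.0,0.1,-0.1]],[[-23.3,-5.3,10.4],[0.0,0.1,-0.1]],[[-23.3,-5.4,10.3],[0.0,0.1,-0.1]],[[-23.3,-5.4,10.3],[0.0,0.1,-0.1]],[[-23.4,-5.4,10.3],[0.0,0.1,-0.1]]]
n 7 end [496.5 174.   40. ] err deg 0.34261992734577207
front face [20.1 21.2 25. ]
[-107.3 -105.9  -50.4  -49.7]
[-28.5 -27.6  27.7  29.2]
[ 47.9  48.3 102.2 104.3]
10 84 [27.7 49.6 72.3]
16 77 [21.1 39.9 70.3]
22 23 [17.4 20.4 23.2]
28 24 [16.3 18.7 21.7]
34 19 [16.2 18.  21.1]
40 17 [15.4 18.3 21.8]
46 21 [15.6 17.9 20.5]
52 39 [-25.5  16.7  20.9]
58 13 [-8.5 19.3 20.9]
64 4 [-36.9 -31.8  -6.2]
70 8 [ 1.6 16.6 40. ]
76 31 [26.8 37.9 41.4]
82 30 [17.8 36.  39.7]
88 17 [19.6 21.6 23.1]
94 17 [21.6 25.1 26.7]
```

View pics/rk.png

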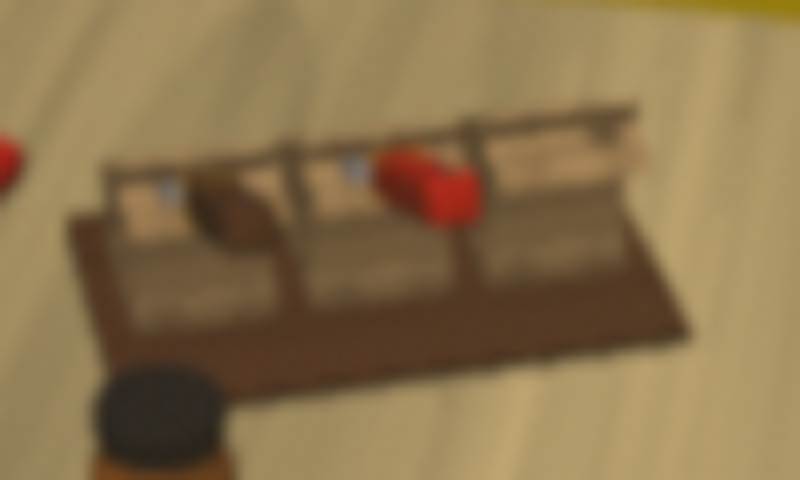

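>>> send_rows([
  [[-23.2, -5.5, 10.5], [0, 0, 0]],
  [[-23.2, -5.5, 10.5], [0, 0, 0]],
  [[-23.2, -5.5, 10.5], [0, 0, 0]],
  [[-23.2, -5.5, 10.5], [0, 0, 0]],
  [[-23.2, -5.5, 10.5], [0, 0, 0]],
  [[-23.2, -5.5, 10], [0, 0, 0]],
  [[-23.2, -5.5, 10], [0, 0, 0]],
  [[0, 0, 0], [0, 0, 0]],
  [[0, 0, 0], [0, 0, 0]],
], claw=45, force=80)

```text
time_s: 12.65
tcp_pos: [496.4, 176.8, 41.7]
eef_rot: [[0.979, -0.201, -0.012], [-0.201, -0.98, -0.003], [-0.011, 0.006, -1.0]]
force: [-0.3, -0.2, 0.6]
finger_gap: 44.9
```

```bash
python3 - <<'E'
from h import *
np.set_printoptions(precision=1,suppress=True,linewidth=200)
p=snapshot('side');s=state();print(s['time_s'],s['tcp_pos'],s['eef_rot'],s['force'],s['finger_gap'],s['joints'])
cv2.imwrite('pics/side12.png',cv2.resize(p['frame'][180:300,250:370,::-1],None,fx=5,fy=5,interpolation=2));pickle.dump(p,open('s12.pkl','wb'))
plan(s['tcp_pos'],s['eef_rot'],[498,175,-12],down(-11),n=4)
E
```

```text
12.7 [497.8 176.3  41.9] [[ 1.  -0.2 -0. ]
 [-0.2 -1.  -0. ]
 [-0.   0.  -1. ]] [0.1 0.4 0.3] 44.922908212626 [-30.2  46.8   9.7 113.1 -19.1  22.2 -17.3]
[[[0.2,0.2,13.5],[0.1,0.1,-0.2]],[[0.3,0.3,13.5],[0.1,0.1,-0.2]],[[0.2,0.3,13.5],[0.1,0.1,-0.2]],[[0.1,0.3,13.4],[0.1,0.1,-0.2]]]
n 4 end [498. 175. -12.] err deg 0.21840658134378663
```

View pics/side12.png

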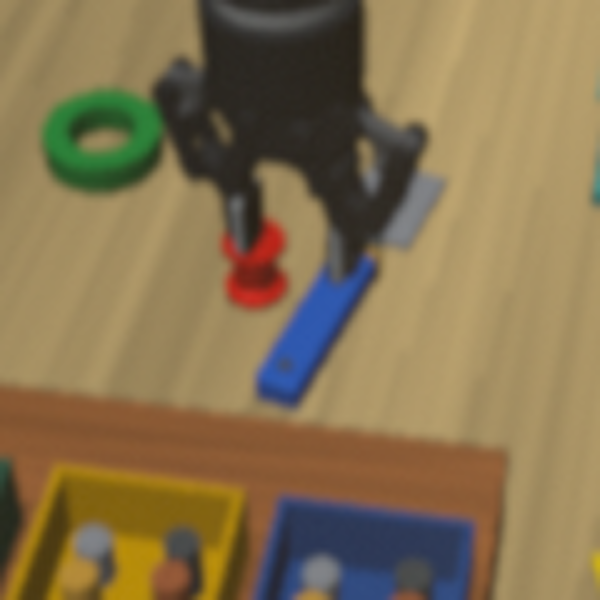

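>>> send_rows([
  [[0.2, 0.3, 13.5], [0.1, 0.1, -0.2]],
  [[0.2, 0.3, 13.5], [0.1, 0.1, -0.2]],
  [[0.2, 0.3, 13.5], [0.1, 0.1, -0.2]],
  [[0.2, 0.3, 13.5], [0.1, 0.1, -0.2]],
  [[0, 0, 0], [0, 0, 0]],
  [[0, 0, 0], [0, 0, 0]],
])

```text
time_s: 13.3
tcp_pos: [498.6, 174.5, -12.2]
eef_rot: [[0.982, -0.19, -0.002], [-0.19, -0.982, 0.002], [-0.002, -0.002, -1.0]]
force: [0.6, 0.4, 0.1]
finger_gap: 45.2
```

```bash
python3 - <<'E'
from h import *
np.set_printoptions(precision=1,suppress=True,linewidth=200)
p=snapshot('side');s=state();print(s['time_s'],s['tcp_pos'],s['force'],s['finger_gap'],s['joints'])
cv2.imwrite('pics/side13.png',cv2.resize(p['frame'][180:300,250:370,::-1],None,fx=5,fy=5,interpolation=2));pickle.dump(p,open('s13.pkl','wb'))
E
```

```text
13.35 [498.8 174.7 -11.9] [1.1 0.3 0.4] 45.25553364729971 [-27.8  52.1   6.1 114.3 -20.1  14.6 -15.5]
```

View pics/side13.png

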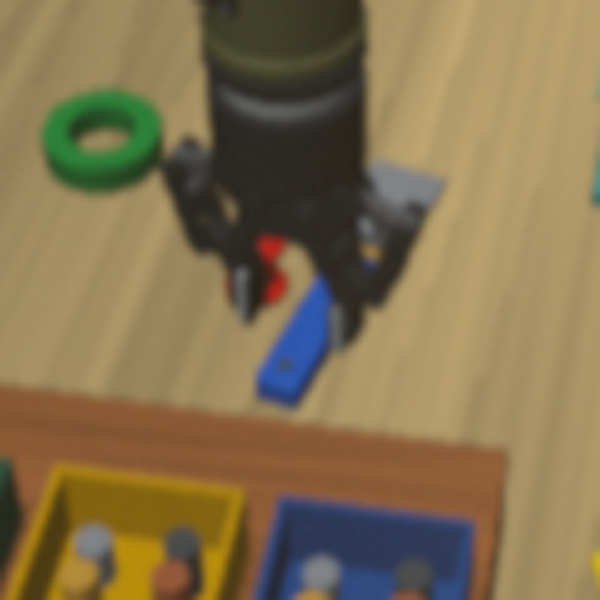

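>>> send_rows([
  [[0, 0, 8], [0, 0, 0]],
  [[0, 0, 8], [0, 0, 0]],
  [[0, 0, 5], [0, 0, 0]],
  [[0, 0, 4], [0, 0, 0]],
  [[0, 0, 0], [0, 0, 0]],
])

```text
time_s: 13.85
tcp_pos: [497.3, 174.9, -38.4]
eef_rot: [[0.982, -0.189, -0.004], [-0.189, -0.982, 0.002], [-0.004, -0.001, -1.0]]
force: [0.9, 0.1, -0.2]
finger_gap: 44.9
```

>>> send_rows([
  [[0, 0, 0], [0, 0, 0]],
  [[0, 0, 0], [0, 0, 0]],
  [[0, 0, 0], [0, 0, 0]],
  [[0, 0, 0], [0, 0, 0]],
  [[0, 0, 0], [0, 0, 0]],
  [[0, 0, 0], [0, 0, 0]],
], claw=15, force=80)

```text
time_s: 14.45
tcp_pos: [497.8, 175.0, -37.3]
eef_rot: [[0.982, -0.189, -0.002], [-0.189, -0.982, 0.002], [-0.003, -0.002, -1.0]]
force: [-0.9, -1.3, 4.9]
finger_gap: 24.2
```

```bash
python3 - <<'E'
from h import *
np.set_printoptions(precision=1,suppress=True,linewidth=200)
p=snapshot('side');s=state();print(s['time_s'],s['tcp_pos'],s['force'],s['finger_gap'],s['joints'])
cv2.imwrite('pics/side14.png',cv2.resize(p['frame'][180:300,250:370,::-1],None,fx=5,fy=5,interpolation=2));pickle.dump(p,open('s14.pkl','wb'))
E
```

```text
14.5 [497.8 175.  -37.3] [-0.2 -0.1  5.4] 24.214168983197208 [-27.1  54.8   4.8 114.3 -20.4  11.8 -15.2]
```

View pics/side14.png

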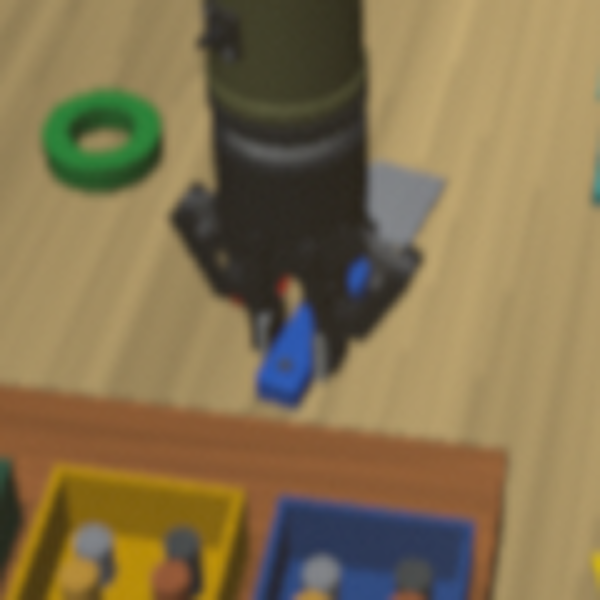

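Gripped at 24.2 mm. I'll lift straight up.

>>> send_rows([
  [[0, 0, -5], [0, 0, 0]],
  [[0, 0, -10], [0, 0, 0]],
  [[0, 0, -20], [0, 0, 0]],
  [[0, 0, -25], [0, 0, 0]],
  [[0, 0, -30], [0, 0, 0]],
  [[0, 0, -30], [0, 0, 0]],
  [[0, 0, -30], [0, 0, 0]],
  [[0, 0, -25], [0, 0, 0]],
  [[0, 0, 0], [0, 0, 0]],
  [[0, 0, 0], [0, 0, 0]],
])

```text
time_s: 15.5
tcp_pos: [498.1, 174.8, 137.7]
eef_rot: [[0.982, -0.189, -0.002], [-0.189, -0.982, 0.003], [-0.003, -0.002, -1.0]]
force: [-0.9, 0.1, -1.9]
finger_gap: 24.2
```

```bash
python3 - <<'E'
from h import *
np.set_printoptions(precision=3,suppress=True,linewidth=200)
p=snapshot('side');s=state();print(s['time_s'],s['tcp_pos'],s['eef_rot'],s['force'],s['finger_gap'],s['joints'])
cv2.imwrite('pics/side15.png',cv2.resize(p['frame'][120:300,230:390,::-1],None,fx=4,fy=3.3,interpolation=2));pickle.dump(p,open('s15.pkl','wb'))
o=np.array([-.4235,.906,0]);up=np.array([0,0,1.]);xs=.866*o+.5*up;n=.866*up-.5*o
y=-xs;z=-n;R1=np.stack([np.cross(y,z),y,z],1);print(R1)
# world target rep TCP: (395,-90,190)
plan(s['tcp_pos'],s['eef_rot'],[430,-60,210],down(25),vmax=30,wmax=5)
print();plan([430,-60,210],down(25),[430,-60,210],R1,wmax=5)
E
```

```text
15.55 [497.383 174.646 136.861] [[ 0.982 -0.189 -0.004]
 [-0.189 -0.982  0.002]
 [-0.004 -0.001 -1.   ]] [-0.088 -0.322 -1.467] 24.051938339419753 [-32.985  37.701  14.443 110.415 -16.185  34.01  -18.782]
[[ 0.906  0.367 -0.212]
 [ 0.423 -0.785  0.453]
 [ 0.    -0.5   -0.866]]
[[[-2.5,27.0,-8.2],[-0.0,0.0,-4.0]],[[-4.3,26.8,-8.1],[-0.0,0.0,-4.0]],[[-6.2,26.4,-8.2],[-0.0,0.0,-4.0]],[[-8.1,25.9,-8.1],[-0.0,0.0,-4.0]],[[-9.8,25.3,-8.2],[-0.0,0.0,-4.0]],[[-11.5,24.5,-8.1],[-0.0,0.0,-4.0]],[[-13.3,23.6,-8.2],[-0.0,0.0,-4.0]],[[-14.8,22.7,-8.1],[-0.0,0.0,-4.0]],[[-16.4,21.6,-8.2],[-0.0,0.0,-4.0]]]
n 9 end [430. -60. 210.] err deg 0.29109705402060443

[[[0.0,0.0,0.0],[4.3,-0.0,-0.0]],[[0.0,0.0,0.0],[4.3,-0.0,-0.0]],[[0.0,0.0,0.0],[4.3,-0.0,-0.0]],[[0.0,0.0,0.0],[4.3,-0.0,-0.0]],[[0.0,0.0,0.0],[4.3,-0.0,-0.0]],[[0.0,0.0,0.0],[4.3,-0.0,-0.0]],[[0.0,0.0,0.0],[4.3,-0.0,-0.0]]]
n 7 end [430. -60. 210.] err deg 0.11265319506211278
```

View pics/side15.png

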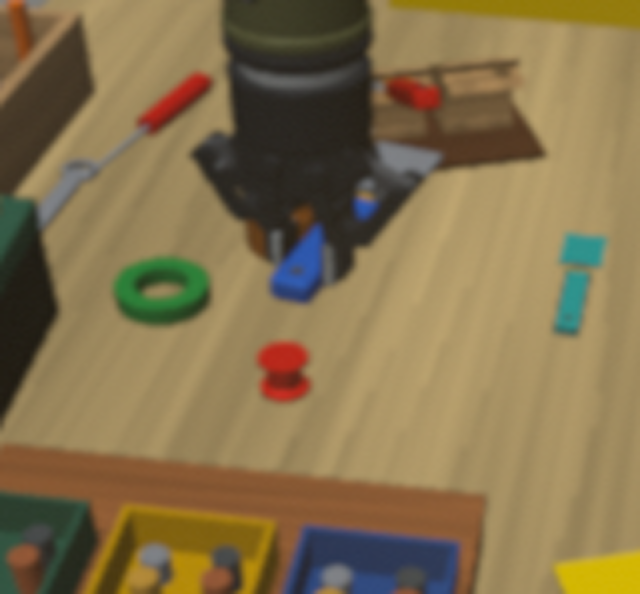

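>>> send_rows([
  [[-2.5, 27, -8.5], [0, 0, -4]],
  [[-4.3, 26.8, -8.5], [0, 0, -4]],
  [[-6.2, 26.4, -8.5], [0, 0, -4]],
  [[-8.1, 25.9, -8.5], [0, 0, -4]],
  [[-9.8, 25.3, -8.5], [0, 0, -4]],
  [[-11.5, 24.5, -8.5], [0, 0, -4]],
  [[-13.3, 23.6, -8.5], [0, 0, -4]],
  [[-14.8, 22.7, -8.5], [0, 0, -4]],
  [[-16.4, 21.6, -8.5], [0, 0, -4]],
  [[0, 0, 0], [0, 0, 0]],
])

```text
time_s: 16.55
tcp_pos: [428.7, -64.0, 213.1]
eef_rot: [[0.908, 0.419, -0.005], [0.419, -0.908, 0.001], [-0.005, -0.003, -1.0]]
force: [0.3, 0.4, -1.8]
finger_gap: 23.6
```

```bash
cat >> h.py <<'E'
o=np.array([-.4235,.906,0]);up=np.array([0,0,1.]);xs=.866*o+.5*up;nn=.866*up-.5*o
R1=np.stack([np.cross(-xs,-nn),-xs,-nn],1);M=np.array([463.4,-262.2,78.])
E
python3 - <<'E'
from h import *
np.set_printoptions(precision=3,suppress=True,linewidth=200)
p=snapshot('side');s=state();print(s['time_s'],s['tcp_pos'],s['eef_rot'],s['force'],s['finger_gap'],s['joints'])
cv2.imwrite('pics/side16.png',p['frame'][:,:,::-1]);pickle.dump(p,open('s16.pkl','wb'))
plan(s['tcp_pos'],s['eef_rot'],[388,-85,190],R1,n=10)
E
```

```text
16.6 [429.398 -61.669 212.797] [[ 0.907  0.42  -0.005]
 [ 0.42  -0.907  0.002]
 [-0.004 -0.004 -1.   ]] [-0.067  1.559 -1.157] 24.454982081660614 [  0.207  23.817   2.848 119.59   -2.095  36.928  29.342]
[[[-4.7,0.4,2.3],[3.0,0.0,-0.0]],[[-4.8,0.5,2.3],[3.0,0.0,-0.0]],[[-4.7,0.6,2.2],[3.0,0.0,-0.0]],[[-4.7,0.8,2.2],[3.0,0.0,-0.0]],[[-4.7,0.8,2.2],[3.0,0.0,-0.0]],[[-4.8,1.0,2.1],[3.0,0.0,-0.0]],[[-4.7,1.1,2.1],[3.0,0.0,-0.0]],[[-4.7,1.1,2.0],[3.0,0.0,-0.0]],[[-4.8,1.3,1.9],[3.0,0.0,-0.0]],[[-4.7,1.4,1.9],[3.0,0.0,-0.0]]]
n 10 end [388. -85. 190.] err deg 0.37093508238079315
```

View pics/side16.png

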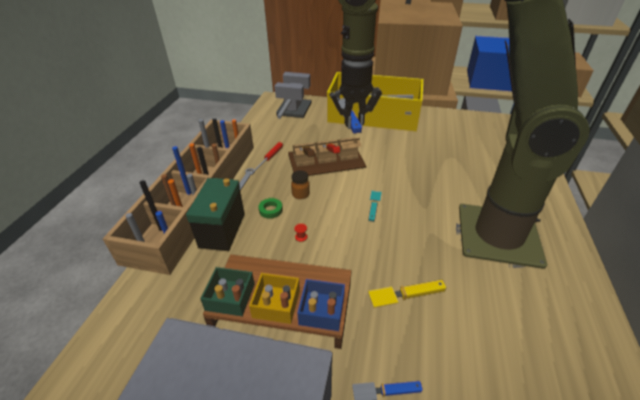

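>>> send_rows([
  [[-4.7, 0.4, 2.3], [3, 0, 0]],
  [[-4.7, 0.5, 2.3], [3, 0, 0]],
  [[-4.7, 0.6, 2.2], [3, 0, 0]],
  [[-4.7, 0.7, 2.2], [3, 0, 0]],
  [[-4.7, 0.8, 2.2], [3, 0, 0]],
  [[-4.7, 1, 2.1], [3, 0, 0]],
  [[-4.7, 1.1, 2.1], [3, 0, 0]],
  [[-4.7, 1.1, 2], [3, 0, 0]],
  [[-4.7, 1.3, 1.9], [3, 0, 0]],
  [[-4.7, 1.4, 1.9], [3, 0, 0]],
])

```text
time_s: 17.6
tcp_pos: [389.6, -82.1, 189.6]
eef_rot: [[0.905, 0.366, -0.217], [0.425, -0.781, 0.457], [-0.002, -0.506, -0.862]]
force: [0.8, 0.4, -1.9]
finger_gap: 24.2
```

>>> send_rows([
  [[0, 0, 0], [0, 0, 0]],
  [[0, 0, 0], [0, 0, 0]],
])

```text
time_s: 17.8
tcp_pos: [389.7, -82.2, 189.9]
eef_rot: [[0.905, 0.366, -0.216], [0.425, -0.783, 0.455], [-0.002, -0.504, -0.864]]
force: [-0.5, -0.0, -1.0]
finger_gap: 24.3
```

```bash
python3 - <<'E'
from h import *
np.set_printoptions(precision=3,suppress=True,linewidth=200)
p=snapshot('side');s=state();print(s['time_s'],s['tcp_pos'],s['eef_rot'],s['force'],s['finger_gap'],s['joints'])
cv2.imwrite('pics/side17.png',cv2.resize(p['frame'][60:210,260:420,::-1],None,fx=4.5,fy=4,interpolation=2));pickle.dump(p,open('s17.pkl','wb'))
p=snapshot('top');pickle.dump(p,open('t17.pkl','wb'))
cv2.imwrite('pics/top17.png',cv2.resize(p['frame'][140:320,330:530,::-1],None,fx=4,fy=3.3,interpolation=2))
E
```

```text
17.85 [389.722 -81.926 190.372] [[ 0.905  0.367 -0.216]
 [ 0.426 -0.782  0.455]
 [-0.002 -0.503 -0.864]] [-0.12  -0.767 -1.255] 24.00719346515434 [ 28.903  36.898  -9.265 108.646 -17.709  58.416  58.038]
```

View pics/side17.png

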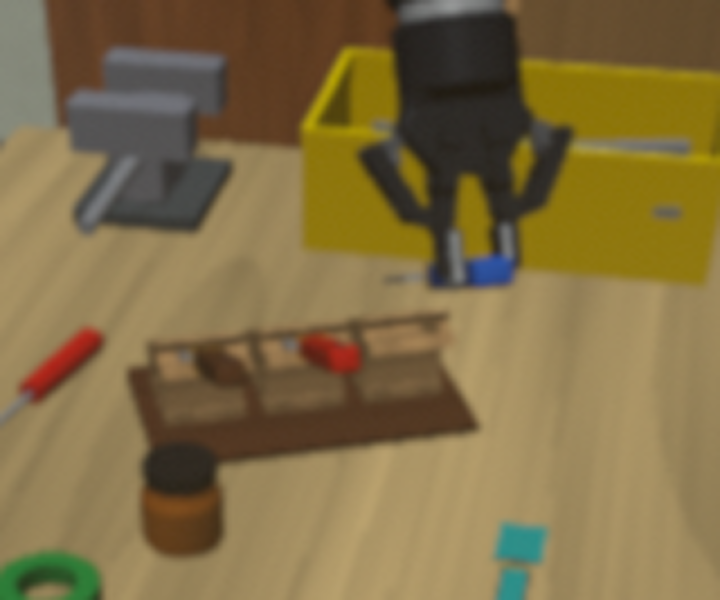

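View pics/top17.png

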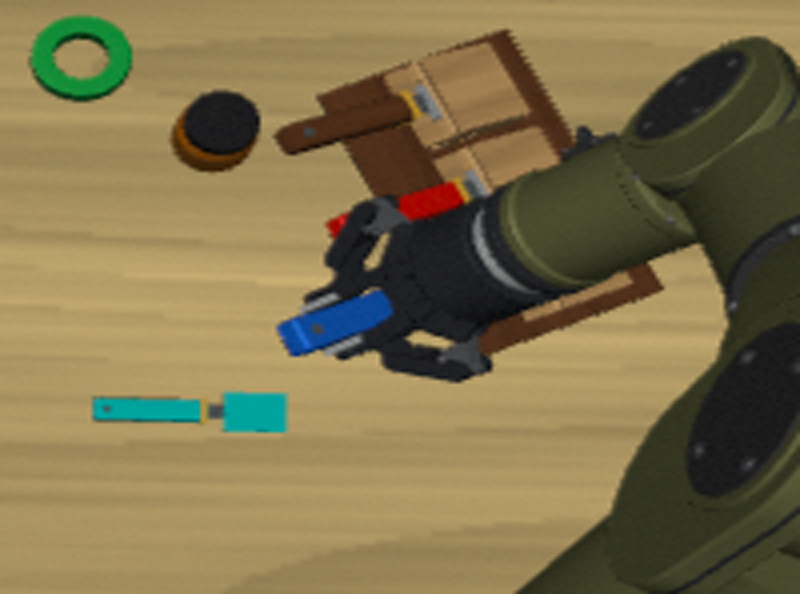

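The top view shows the handle held and tilted with its upper face visible. I'll fit that face by depth to get the held pose.

```bash
cat >> h.py <<'E'
def handle(p,box):
    w=cloud(p);f=cv2.cvtColor(p['frame'],cv2.COLOR_RGB2HSV)
    m=(f[...,0]>105)&(f[...,0]<130)&(f[...,1]>150);k=np.zeros_like(m);k[box[0]:box[1],box[2]:box[3]]=1;m&=k
    q=w[m];q=q[~np.isnan(q[:,0])]
    c=q.mean(0);q=q[np.abs((q-c)@np.linalg.svd(q-c)[2][2])<8]
    c=q.mean(0);V=np.linalg.svd(q-c,full_matrices=False)[2];ax=V[0]*(-1 if V[0][2]>0 else 1);nz=V[2]*(1 if V[2][2]>0 else -1)
    return m,q,c,ax,nz
def slotframe(P):
    d=np.asarray(P)-M;ey=np.cross(nn,xs);return np.array([d@xs,d@ey,d@nn])
E
python3 - <<'E'
from h import *
np.set_printoptions(precision=3,suppress=True,linewidth=200)
p=pickle.load(open('t17.pkl','rb'));m,q,c,ax,nz=handle(p,(215,260,390,440))
print(len(q),'c',c,'axis',ax,'want',-xs,'norm',nz,'want',nn)
t=(q-c)@ax;print('along',np.percentile(t,[0,2,98,100]),'resid n',np.std((q-c)@nz))
l=(q-c)@np.cross(nz,ax);print('lat',np.percentile(l,[0,2,98,100]))
# pixel-based: axis from mask ends
v,u=np.nonzero(m);r=cv2.minAreaRect(np.c_[u,v].astype(np.float32));print(r)
s=state();print(s['tcp_pos'],'tcp->c in tool', s['eef_rot'].T@(c-s['tcp_pos']))
print('c slot',slotframe(c))
E
```

```text
198 c [ 401.38  -108.079  239.07 ] axis [ 0.421 -0.785 -0.454] want [ 0.367 -0.785 -0.5  ] norm [0.902 0.31  0.301] want [ 0.212 -0.453  0.866]
along [-35.603 -32.042  40.278  47.73 ] resid n 4.649670169821871
lat [-58.451  -5.39   11.972  14.575]
((414.00006103515625, 237.00001525878906), (10.733125686645508, 28.621667861938477), 63.43495178222656)
[389.789 -81.937 190.676] tcp->c in tool [ -0.719   0.376 -56.205]
c slot [224.204  -9.08   56.537]
```

```bash
cat >> h.py <<'E'
def handle2(p,box,Rt,tcp):
    """handle top-face points in tool frame, robust"""
    w=cloud(p);f=cv2.cvtColor(p['frame'],cv2.COLOR_RGB2HSV)
    m=(f[...,0]>105)&(f[...,0]<130)&(f[...,1]>150)&(f[...,2]>60);k=np.zeros_like(m);k[box[0]:box[1],box[2]:box[3]]=1;m&=k
    q=(w-tcp)@Rt
    me=cv2.erode(m.astype(np.uint8),np.ones((3,3)))>0
    Q=q[me&~np.isnan(q[...,0])];
    for _ in range(5):
        k=np.polyfit(Q[:,1],Q[:,2],1);r=Q[:,2]-np.polyval(k,Q[:,1]);Q=Q[np.abs(r-np.median(r))<5]
    return m,q,Q,k
E
python3 - <<'E'
from h import *
np.set_printoptions(precision=2,suppress=True,linewidth=200)
p=pickle.load(open('t17.pkl','rb'));s=state();Rt=s['eef_rot'];tcp=s['tcp_pos']
m,q,Q,k=handle2(p,(215,260,390,440),Rt,tcp)
print(len(Q),'pitch slope dz/dy',k,np.degrees(np.arctan(k[0])),'deg; z at y0',k[1])
print('y',np.percentile(Q[:,1],[0,3,97,100]),'x by y:',[ (yy,np.round(np.median(Q[abs(Q[:,1]-yy)<6,0]),1),np.percentile(Q[abs(Q[:,1]-yy)<6,2],[10,50,90])) for yy in range(-30,45,8)])
a=q[m];a=a[~np.isnan(a[:,0])];a=a[abs(a[:,2]-k[1])<9];print('all y',np.percentile(a[:,1],[0,1,3,97,99]),'x',np.percentile(a[:,0],[1,5,50,95,99]))
# ray-cast mask boundary to face plane z=k1 in tool frame
K=p['K'];v,u=np.nonzero(m);O=(p['T'][:3,3]-tcp)@Rt
D=np.c_[(u-K[0,2])/K[0,0],(v-K[1,2])/K[1,1],np.ones(len(u))]@p['T'][:3,:3].T@Rt
tt=(k[1]-O[2]+k[0]*0)/D[:,2];P=O+D*tt[:,None];print('ray y',np.percentile(P[:,1],[0,2,98,100]),'x',np.percentile(P[:,0],[0,5,50,95,100]),cv2.minAreaRect(P[:,:2].astype(np.float32)))
E
```

```text
167 pitch slope dz/dy [ -0.03 -56.4 ] -1.8125370118856892 deg; z at y0 -56.40021131630822
y [-33.42 -30.9   37.48  40.03] x by y: [(-30, np.float64(-2.0), array([-57.7 , -54.85, -52.21])), (-22, np.float64(-1.9), array([-57.88, -55.95, -53.57])), (-14, np.float64(-5.9), array([-58.15, -56.33, -53.98])), (-6, np.float64(-1.5), array([-58.5 , -56.96, -54.76])), (2, np.float64(-0.8), array([-59.02, -57.22, -55.22])), (10, np.float64(-0.1), array([-58.88, -57.21, -54.77])), (18, np.float64(-0.8), array([-60.07, -57.26, -54.43])), (26, np.float64(0.1), array([-58.69, -56.63, -53.96])), (34, np.float64(0.5), array([-58.25, -56.62, -55.06])), (42, np.float64(-0.1), array([-57.61, -55.87, -55.39]))]
all y [-34.9  -32.69 -31.38  39.97  43.39] x [-12.79 -11.26  -0.66  10.13  11.15]
ray y [-43.26 -41.69  42.18  45.02] x [-13.73 -11.76  -0.7    9.97  11.29] ((-0.30643558502197266, 0.9798507690429688), (88.36228942871094, 24.510652542114258), 87.02700805664062)
```

```bash
python3 - <<'E'
from h import *
np.set_printoptions(precision=2,suppress=True,linewidth=200)
p=pickle.load(open('t17.pkl','rb'));s=state();Rt=s['eef_rot'];tcp=s['tcp_pos']
m,q,Q,k=handle2(p,(215,260,390,440),Rt,tcp)
K=p['K'];v,u=np.nonzero(m);O=(p['T'][:3,3]-tcp)@Rt
D=np.c_[(u-K[0,2])/K[0,0],(v-K[1,2])/K[1,1],np.ones(len(u))]@p['T'][:3,:3].T@Rt
P=O+D*((k[1]-O[2])/D[:,2])[:,None]
r=[]
for yy in range(-32,42,4):
    x=P[abs(P[:,1]-yy)<3,0];r.append((yy,x.min(),x.max()))
r=np.array(r);print(r)
print('yaw fit',np.polyfit(r[:,0],(r[:,1]+r[:,2])/2,1))
sd=pickle.load(open('s17.pkl','rb'));img=cv2.resize(sd['frame'][90:160,310:410,::-1],None,fx=8,fy=8,interpolation=2).copy()
def dr(T,col):
    a=(proj(sd,tcp+Rt@np.array(T))-[310,90]+.5)*8;cv2.circle(img,tuple(int(t) for t in a),3,col,-1)
for x in(-22.5,22.5):
    for y in (89.5,149.5):dr([x,y,-46.5],(0,255,0))
for x in(-13,13):
    for y in(-35.5,74.5):
        for z in(-56.5,-36.5):dr([x,y,z],(0,0,255))
cv2.imwrite('pics/chk17.png',img)
tp=tcp+Rt@np.array([-.3,149.5,-46.5]);print('tip slot',slotframe(tp))
E
```

```text
[[-32.   -13.21   9.97]
 [-28.   -13.21  10.39]
 [-24.   -13.73  10.39]
 [-20.   -13.73  10.82]
 [-16.   -13.38   9.97]
 [-12.   -13.38  11.26]
 [ -8.   -13.03  10.4 ]
 [ -4.   -11.8   10.84]
 [  0.   -12.68   9.98]
 [  4.   -12.32  11.27]
 [  8.   -12.32  10.42]
 [ 12.   -11.96  10.85]
 [ 16.   -10.71  10.85]
 [ 20.   -11.6   11.29]
 [ 24.   -11.23  10.43]
 [ 28.   -11.23   9.56]
 [ 32.    -9.97  10.  ]
 [ 36.    -8.71  10.  ]
 [ 40.    -7.44  10.44]]
yaw fit [ 0.03 -0.83]
tip slot [75.11 -9.76 46.34]
```

View pics/chk17.png

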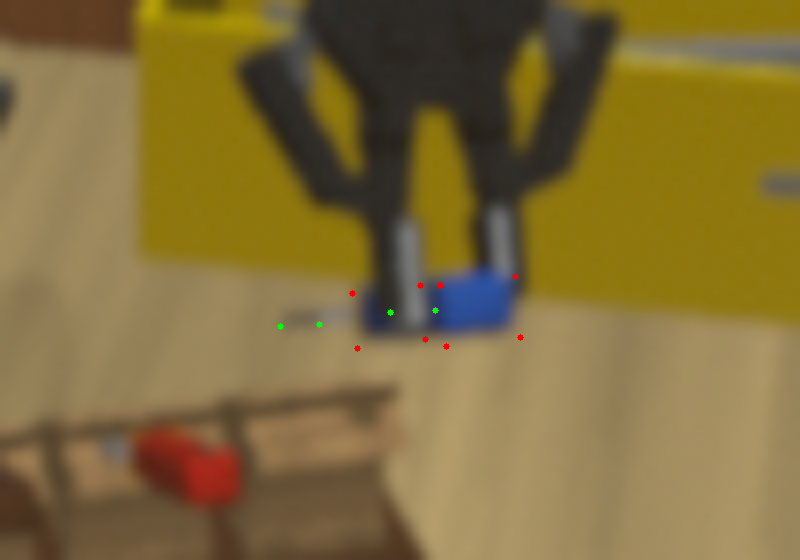

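```bash
python3 - <<'E'
from h import *
np.set_printoptions(precision=2,suppress=True,linewidth=200)
ey=np.cross(nn,xs)
for n,(r0,r1,c0,c1),f in(('s11',(125,185,280,380),8),('t11',(140,240,420,510),6)):
    p=pickle.load(open(n+'.pkl','rb'));img=cv2.resize(p['frame'][r0:r1,c0:c1,::-1],None,fx=f,fy=f,interpolation=2).copy()
    def dr(P,col):
        a=(proj(p,P)-[c0,r0]+.5)*f;cv2.circle(img,tuple(int(t) for t in a),2,col,-1)
    for y in(-33,33):
        for x,z in((12,-4),(0,-4)):dr(M+x*xs+y*ey+z*nn,(0,255,0))
        dr(M+18*nn+y*ey,(0,0,255));dr(M-55*xs+14*nn+y*ey,(255,0,0));dr(M-20*xs+14*nn+y*ey,(255,0,255))
        q=M+12*xs-4*nn+y*ey;
    cv2.imwrite(f'pics/rk_{n}.png',img)
E
```

```text
(no output)
```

View pics/rk_s11.png

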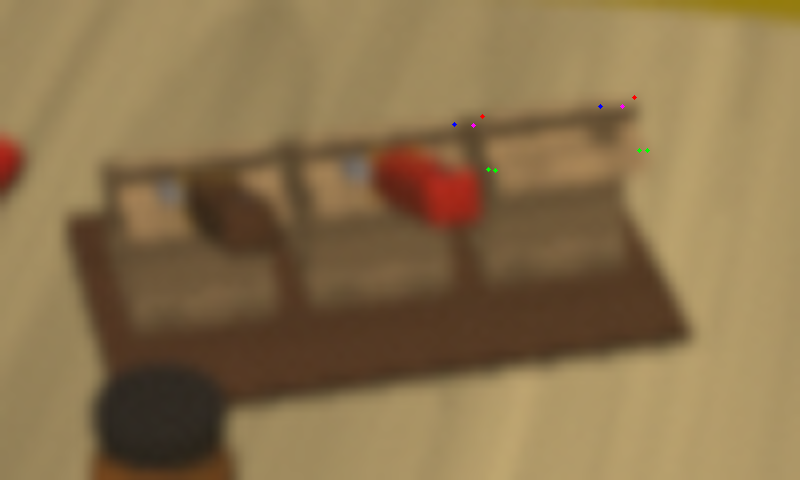

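View pics/rk_t11.png

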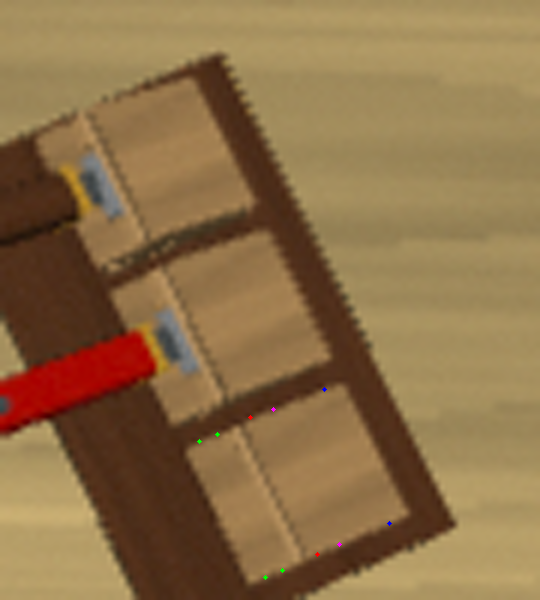

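>>> send_rows([
  [[-2.4, 0, 5], [0, 0, 0]],
  [[-2.4, 0, 10], [0, 0, 0]],
  [[-2.4, 0, 10], [0, 0, 0]],
  [[-2.2, 5, 10], [0, 0, 0]],
  [[0, 10, 5], [0, 0, 0]],
  [[0, 10, 0], [0, 0, 0]],
  [[0, 10, 0], [0, 0, 0]],
  [[0, 5, 0], [0, 0, 0]],
  [[0, 0, 0], [0, 0, 0]],
  [[0, 0, 0], [0, 0, 0]],
])

```text
time_s: 18.9
tcp_pos: [387.3, -100.3, 136.0]
eef_rot: [[0.906, 0.366, -0.215], [0.424, -0.783, 0.455], [-0.001, -0.503, -0.864]]
force: [0.6, 0.4, -0.6]
finger_gap: 24.1
```

```bash
cat > look.py <<'E'
from h import *
import sys
np.set_printoptions(precision=3,suppress=True,linewidth=200)
i=sys.argv[1]
p=snapshot('side');s=state();print(s['time_s'],s['tcp_pos'],s['eef_rot'],s['force'],s['finger_gap'],s['joints'])
pickle.dump(p,open(f's{i}.pkl','wb'))
tcp=s['tcp_pos'];Rt=s['eef_rot'];ey=np.cross(nn,xs)
img=cv2.resize(p['frame'][100:180,300:400,::-1],None,fx=8,fy=7.5,interpolation=2).copy();raw=img.copy()
def dr(P,col):
    a=(proj(p,P)-[300,100]+.5)*[8,7.5];cv2.circle(img,tuple(int(t) for t in a),2,col,-1)
for x in(-23.9,21.1):
    for y in (89.5,149.5):dr(tcp+Rt@np.array([x,y,-46.5]),(0,255,0))
for y in(-33,33):
    dr(M+12*xs+y*ey-4*nn,(255,255,0));dr(M+18*nn+y*ey,(255,0,255))
cv2.imwrite(f'pics/look{i}.png',img)
print('tip slot',slotframe(tcp+Rt@np.array([-1.4,149.5,-46.5])),'axis in slot',-Rt[:,1]@xs,Rt[:,1]@ey,Rt[:,1]@nn)
p=snapshot('top');pickle.dump(p,open(f't{i}.pkl','wb'))
cv2.imwrite(f'pics/ltop{i}.png',cv2.resize(p['frame'][160:290,370:520,::-1],None,fx=5,fy=4.6,interpolation=2))
m,q,Q,k=handle2(p,(180,280,380,480),Rt,tcp)
print('handle pitch',k,'y min',Q[:,1].min(),'x',np.percentile(Q[:,0],[2,98]))
E
python3 look.py 18
```

```text
18.95 [ 387.217 -100.131  136.129] [[ 0.905  0.366 -0.215]
 [ 0.425 -0.783  0.455]
 [-0.001 -0.503 -0.864]] [-0.039  0.549 -1.695] 24.34324128302616 [ 30.645  42.244  -9.163 109.943 -17.234  52.482  61.173]
tip slot [34.492  1.647  6.779] axis in slot 1.0000423072827491 -0.0003738090627934949 -0.0034429722711624014
handle pitch [ -0.015 -56.5  ] y min -34.81108063114485 x [-9.54   7.822]
```

View pics/look18.png

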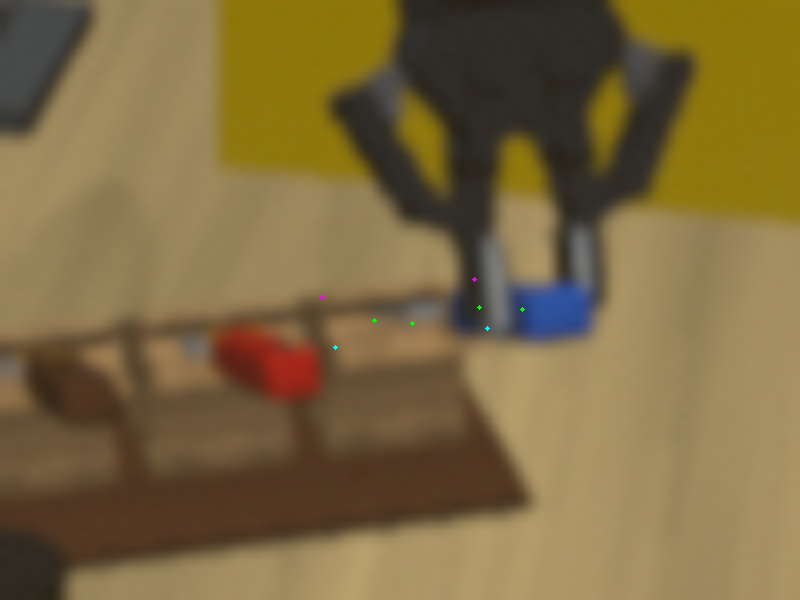

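View pics/ltop18.png

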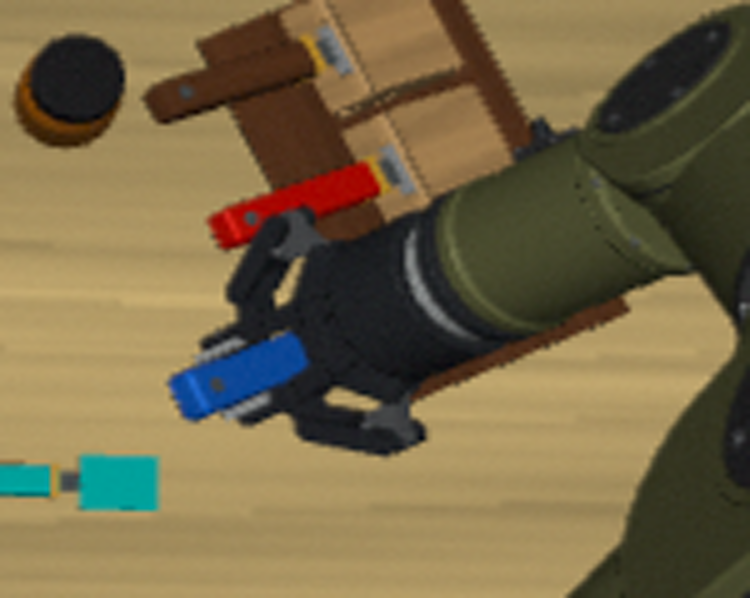

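```bash
python3 - <<'E'
from h import *
np.set_printoptions(precision=2,suppress=True,linewidth=200)
ey=np.cross(nn,xs)
t=pickle.load(open('t11.pkl','rb'))
img=cv2.resize(t['frame'][145:250,420:520,::-1],None,fx=7,fy=5.7,interpolation=cv2.INTER_LANCZOS4);cv2.imwrite('pics/a_t.png',img)
p=pickle.load(open('s11.pkl','rb'))
img=cv2.resize(p['frame'][130:180,315:375,::-1],None,fx=13,fy=12,interpolation=cv2.INTER_LANCZOS4).copy()
def dr(P,col):
    a=(proj(p,P)-[315,130]+.5)*[13,12];cv2.circle(img,tuple(int(v) for v in a),2,col,-1)
B=[(435,95),(628,488),(388,595),(198,195)]
for a,b in B:dr(px(t,370+(a+.5)/5-.5,130+(b+.5)/5-.5,10),(0,0,255))
c=np.array([544.5,-252.8,0]);ex=np.array([-.906,-.4235,0])
for a in(-33,0,33):
    for s_,z in((25,94),(38,80.5)):
        dr(c+(77.5+a)*ex+s_*o+[0,0,z],(0,255,0))
cv2.imwrite('pics/a_s.png',img)
E
```

```text
(no output)
```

View pics/a_s.png

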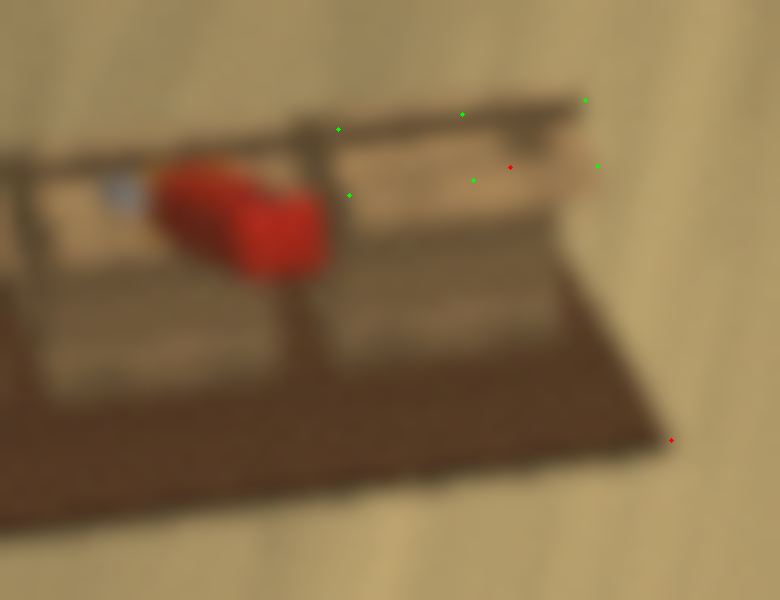

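View pics/a_t.png

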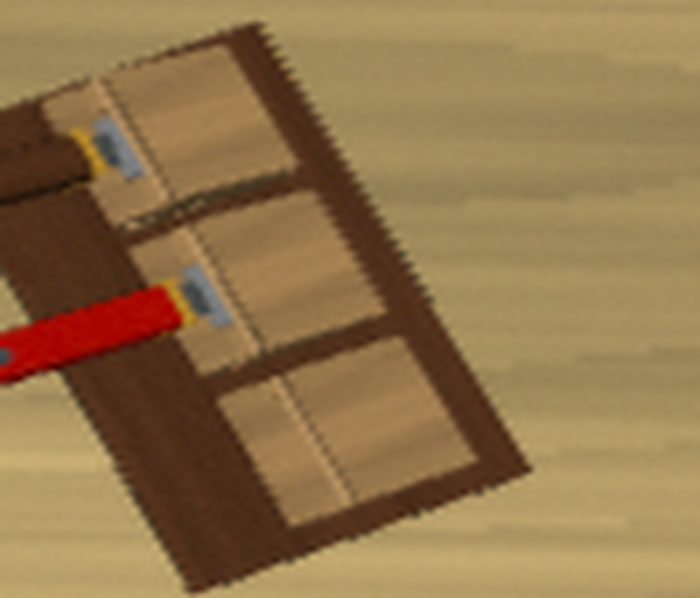

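>>> send_rows([
  [[1.5, 0, 2], [0, 0, 0]],
  [[0, 0, 2], [0, 0, 0]],
  [[0, 5, 0], [0, 0, 0]],
  [[0, 5, 0], [0, 0, 0]],
  [[0, 5, 0], [0, 0, 0]],
  [[0, 5, 0], [0, 0, 0]],
  [[0, 0, 0], [0, 0, 0]],
  [[0, 0, 0], [0, 0, 0]],
])

```text
time_s: 19.8
tcp_pos: [395.0, -113.6, 122.3]
eef_rot: [[0.906, 0.366, -0.215], [0.424, -0.783, 0.455], [-0.002, -0.503, -0.864]]
force: [0.2, 0.1, -1.1]
finger_gap: 24.0
```

```bash
sed -i 's/\[100:180,300:400,::-1\],None,fx=8,fy=7.5,interpolation=2/[125:160,320:385,::-1],None,fx=12,fy=12,interpolation=cv2.INTER_LANCZOS4/; s/-\[300,100\]+.5)\*\[8,7.5\]/-[320,125]+.5)*[12,12]/' look.py; python3 look.py 19
```

```text
19.85 [ 394.954 -113.439  122.422] [[ 0.905  0.366 -0.215]
 [ 0.424 -0.783  0.455]
 [-0.002 -0.503 -0.864]] [-0.057 -0.006 -1.778] 24.367767627174267 [ 31.261  44.215  -8.797 108.105 -16.677  52.607  61.813]
tip slot [14.356  0.305  2.558] axis in slot 1.0000419678624972 -0.00010384404742904432 -0.0035557579717316466
handle pitch [ -0.017 -56.222] y min -32.467557350752735 x [-9.376  7.658]
```

View pics/look19.png

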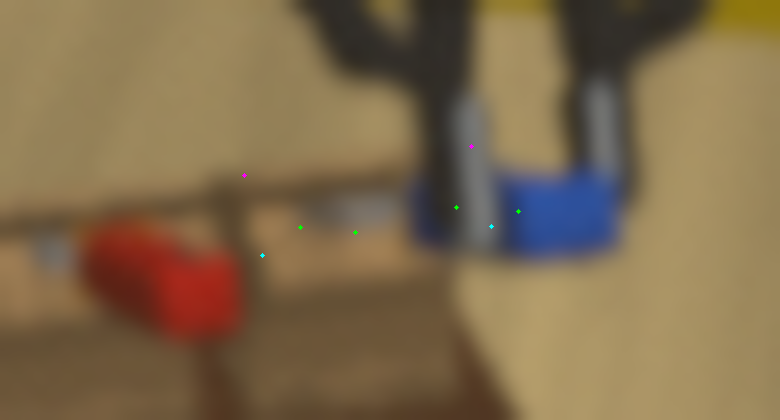

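I'll cross-check against the neighbouring knives. Their handles lie in parallel slots 78 mm apart, which gives a relative measure in the same camera.

```bash
cat > rel.py <<'E'
from h import *
import sys
np.set_printoptions(precision=2,suppress=True,linewidth=200)
ey=np.cross(nn,xs);S=np.stack([xs,ey,nn],1)
def meas(p,kind):
    w=cloud(p);f=cv2.cvtColor(p['frame'],cv2.COLOR_RGB2HSV)
    if kind=='blue':m=(f[...,0]>105)&(f[...,0]<130)&(f[...,1]>150)
    if kind=='red':m=((f[...,0]<6)|(f[...,0]>174))&(f[...,1]>180)
    if kind=='dark':m=(f[...,0]<16)&(f[...,1]>100)&(f[...,2]<95)
    q=(w-M)@S
    yc={'blue':0,'red':-78,'dark':-156}[kind]
    m&=(abs(q[...,1]-yc)<22)&(q[...,2]>-5)&(q[...,2]<25)&(q[...,0]>20)&(q[...,0]<220)
    m[:130]=0
    me=cv2.erode(m.astype(np.uint8),np.ones((2,2)))>0
    Q=q[me]
    for _ in range(4):
        k=np.polyfit(Q[:,0],Q[:,2],1);r=Q[:,2]-np.polyval(k,Q[:,0]);Q=Q[abs(r-np.median(r))<4]
    # ray cast mask to top plane n=median
    n0=np.median(Q[:,2]);K=p['K'];v,u=np.nonzero(m);O=(p['T'][:3,3]-M)@S
    D=np.c_[(u-K[0,2])/K[0,0],(v-K[1,2])/K[1,1],np.ones(len(u))]@p['T'][:3,:3].T@S
    P=O+D*((n0-O[2])/D[:,2])[:,None]
    mid=[(x,P[abs(P[:,0]-x)<4,1]) for x in range(30,220,8)];mid=np.array([(x,(a.min()+a.max())/2,a.max()-a.min()) for x,a in mid if len(a)>3])
    print(kind,len(Q),'n top: slope',k[0],'at x=100',np.polyval(k,100),'x range',Q[:,0].min(),Q[:,0].max());print(mid.T)
for n,ks in(('top0',('red','dark')),('t11',('red','dark')),(sys.argv[1],('blue','red','dark'))):
    for k in ks:
        print(n);meas(pickle.load(open(n+'.pkl','rb')),k)
E
python3 rel.py t19
```

```text
top0
red 175 n top: slope -0.06696646996572304 at x=100 1.6847237623818119 x range 28.372233576485062 127.93272053291503
[[ 30.    38.    46.    54.    62.    70.    78.    86.    94.   102.   110.   118.   126.   134.  ]
 [-76.71 -77.71 -77.02 -77.13 -77.22 -76.54 -76.74 -76.85 -76.62 -76.71 -76.47 -76.24 -76.   -75.67]
 [ 17.63  20.94  20.87  22.39  20.77  20.69  20.6   22.11  21.14  19.55  20.34  19.39  20.17  17.75]]
top0
dark 167 n top: slope -0.054197179437383655 at x=100 2.6490192931156775 x range 29.428673740417004 129.35807787685937
[[  30.     38.     46.     54.     62.     70.     78.     86.     94.    102.    110.    118.    126.    134.  ]
 [-155.71 -155.22 -154.64 -154.08 -155.28 -154.71 -153.75 -154.08 -154.38 -153.43 -153.27 -152.73 -153.5  -152.57]
 [  18.74   21.28   22.     21.11   20.27   20.98   20.9    21.79   20.78   20.71   20.61   19.75   19.73   19.66]]
t11
red 174 n top: slope -0.061372898798905576 at x=100 2.2256589779596947 x range 27.559739157302268 128.3993603101093
[[ 30.    38.    46.    54.    62.    70.    78.    86.    94.   102.   110.   118.   
[... 1257 characters left out ...]
  110.   118.   126.   134.  ]
 [-76.72 -77.72 -77.03 -76.34 -81.8  -82.33 -81.63 -82.6  -80.69 -78.36 -76.05 -75.81 -76.01 -76.11]
 [ 17.63  20.94  20.87  20.79  11.62   9.13   9.1   10.63  13.02  16.26  19.48  20.27  20.17  16.88]]
t19
dark 161 n top: slope -0.06749804077686018 at x=100 1.2654595013512466 x range 27.955264368291466 127.80705649376462
[[  30.     38.     46.     54.     62.     70.     78.     86.     94.    102.    110.    118.    126.    134.  ]
 [-155.12 -155.04 -155.34 -154.76 -153.81 -155.   -154.43 -153.87 -154.21 -153.24 -153.56 -153.86 -153.79 -151.99]
 [  20.52   22.25   21.21   21.92   20.25   21.01   21.71   20.84   21.72   18.19   19.08   18.08   19.75   17.96]]
```

The knives put the slot axis within about 0.5 mm of my model in both normal and lateral. I'll lower 1 mm and feed in slowly, watching the force.

>>> send_rows([
  [[-0.5, 0, 1], [0, 0, 0]],
  [[0, 4, 0], [0, 0, 0]],
  [[0, 4, 0], [0, 0, 0]],
  [[0, 4, 0], [0, 0, 0]],
  [[0, 4, 0], [0, 0, 0]],
  [[0, 0, 0], [0, 0, 0]],
])

```text
time_s: 20.5
tcp_pos: [400.5, -126.6, 113.1]
eef_rot: [[0.906, 0.366, -0.214], [0.424, -0.784, 0.454], [-0.002, -0.502, -0.865]]
force: [0.1, 0.2, -1.0]
finger_gap: 23.9
```

>>> send_rows([
  [[0, 4, 0], [0, 0, 0]],
  [[0, 4, 0], [0, 0, 0]],
  [[0, 4, 0], [0, 0, 0]],
  [[0, 0, 0], [0, 0, 0]],
])

```text
time_s: 20.9
tcp_pos: [404.9, -135.9, 107.1]
eef_rot: [[0.906, 0.366, -0.214], [0.424, -0.784, 0.454], [-0.002, -0.502, -0.865]]
force: [-0.2, -0.3, -1.6]
finger_gap: 24.1
```

```bash
python3 look.py 20; python3 rel.py t20 | grep -A3 blue
```

```text
20.95 [ 404.71  -135.522  107.301] [[ 0.906  0.366 -0.214]
 [ 0.424 -0.783  0.455]
 [-0.002 -0.503 -0.864]] [ 0.038  0.767 -1.707] 24.324139747933447 [ 32.367  46.589  -8.189 105.125 -15.766  53.58   62.736]
tip slot [-14.091   0.884   1.591] axis in slot 1.0000432818064446 0.0002656584037478773 -0.00316536207613585
handle pitch [ -0.011 -56.832] y min -32.6377589275666 x [-9.307  7.789]
blue 164 n top: slope -0.014188836202385072 at x=100 12.675840914651793 x range 92.51362469315303 168.02415282888566
[[ 94.   102.   110.   118.   126.   134.   142.   150.   158.   166.   174.  ]
 [ -2.14  -1.25  -0.64  -0.92  -0.52   0.56   0.28   0.22   0.61   0.53   0.28]
 [ 19.1   20.    22.19  23.49  23.41  21.97  23.25  24.1   24.01  22.99  21.63]]
```

View pics/look20.png

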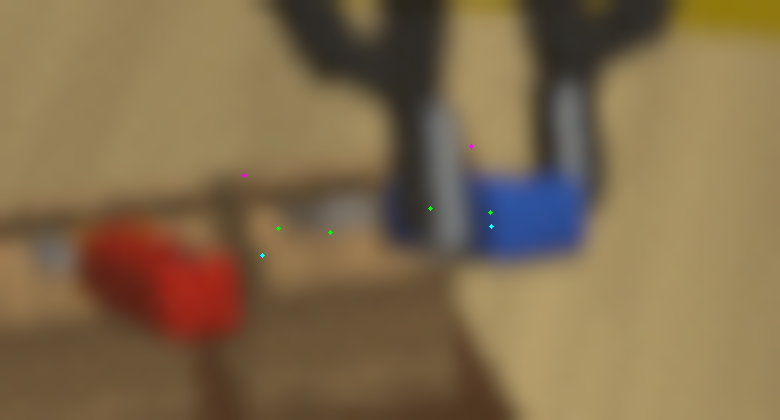

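The tip is about 14 mm into the slot with no contact force. I'll continue.

>>> send_rows([
  [[0, 4, 0], [0, 0, 0]],
  [[0, 4, 0], [0, 0, 0]],
  [[0, 4, 0], [0, 0, 0]],
  [[0, 4, 0], [0, 0, 0]],
  [[0, 4, 0], [0, 0, 0]],
  [[0, 0, 0], [0, 0, 0]],
])

```text
time_s: 21.6
tcp_pos: [412.1, -151.6, 97.0]
eef_rot: [[0.906, 0.366, -0.214], [0.424, -0.783, 0.454], [-0.002, -0.502, -0.865]]
force: [0.1, 0.3, -0.7]
finger_gap: 24.4
```

>>> send_rows([
  [[0, 4, 0], [0, 0, 0]],
  [[0, 4, 0], [0, 0, 0]],
  [[0, 4, 0], [0, 0, 0]],
  [[0, 0, 0], [0, 0, 0]],
])

```text
time_s: 22.0
tcp_pos: [416.5, -161.0, 91.0]
eef_rot: [[0.906, 0.366, -0.214], [0.424, -0.784, 0.454], [-0.002, -0.502, -0.865]]
force: [0.7, 0.3, -1.2]
finger_gap: 24.3
```

```bash
python3 look.py 21; python3 rel.py t21 | grep -A3 blue
```

```text
22.05 [ 416.39  -160.568   91.186] [[ 0.906  0.366 -0.215]
 [ 0.424 -0.783  0.455]
 [-0.002 -0.503 -0.864]] [-0.094 -0.681 -0.73 ] 23.996829081125107 [ 33.496  49.228  -7.532 101.358 -14.805  55.096  63.629]
tip slot [-46.085   0.919   1.45 ] axis in slot 1.000043157039906 0.0003443473167515662 -0.0031962488122422588
handle pitch [ -0.004 -56.717] y min -34.989637246788064 x [-9.616  7.453]
blue 158 n top: slope -0.014643737365337589 at x=100 11.997013014117737 x range 56.54767037660535 138.3887977380428
[[ 54.    62.    70.    78.    86.    94.   102.   110.   118.   126.   134.   142.   150.  ]
 [ -3.06  -1.66  -0.56  -0.84  -0.43  -0.5   -0.1    0.79   0.72   1.12   1.04   0.96   2.76]
 [ 17.07  18.96  20.25  23.5   23.42  22.37  22.3   23.18  24.04  23.96  22.92  21.89  16.39]]
```

View pics/look21.png

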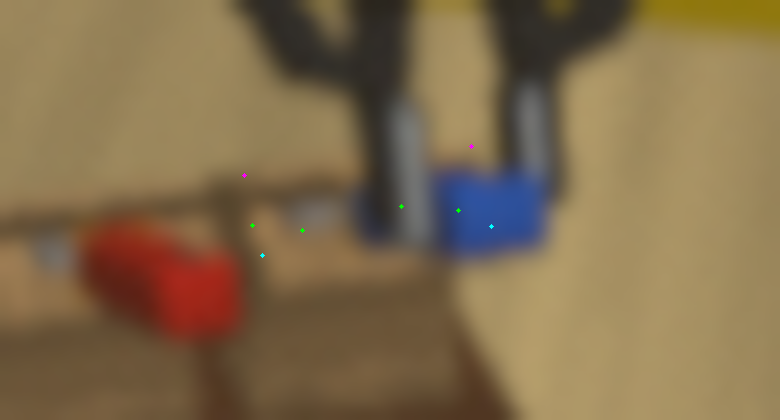

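>>> send_rows([
  [[0, 2, 0], [0, 0, 0]],
  [[0, 2, 0], [0, 0, 0]],
  [[0, 2, 0], [0, 0, 0]],
  [[0, 0, 0], [0, 0, 0]],
])

```text
time_s: 22.5
tcp_pos: [418.5, -165.1, 88.2]
eef_rot: [[0.906, 0.366, -0.215], [0.424, -0.783, 0.455], [-0.002, -0.503, -0.864]]
force: [0.0, -0.4, -1.8]
finger_gap: 24.6
```

>>> send_rows([
  [[0, 1.5, 0], [0, 0, 0]],
  [[0, 1.5, 0], [0, 0, 0]],
  [[0, 0, 0], [0, 0, 0]],
])

```text
time_s: 22.8
tcp_pos: [418.2, -164.9, 87.7]
eef_rot: [[0.905, 0.366, -0.218], [0.426, -0.78, 0.458], [-0.002, -0.508, -0.862]]
force: [-2.1, 4.6, 4.2]
finger_gap: 24.2
```

>>> send_rows([
  [[0, 1.5, 0], [0, 0, 0]],
  [[0, 0, 0], [0, 0, 0]],
  [[0, 0, 0], [0, 0, 0]],
])

```text
time_s: 23.1
tcp_pos: [418.1, -164.8, 87.6]
eef_rot: [[0.904, 0.366, -0.22], [0.427, -0.779, 0.46], [-0.003, -0.51, -0.86]]
force: [-3.5, 6.4, 7.6]
finger_gap: 24.3
```

```bash
python3 look.py 22; python3 rel.py t22 | grep -A3 blue
```

```text
23.15 [ 418.082 -164.729   87.627] [[ 0.904  0.366 -0.22 ]
 [ 0.427 -0.779  0.46 ]
 [-0.003 -0.51  -0.86 ]] [-3.551  5.84   6.58 ] 24.16018075195102 [ 33.795  50.02   -7.5   100.294 -14.601  55.921  63.9  ]
tip slot [-52.129   0.739  -0.631] axis in slot 0.9999800813643087 -0.001659262709713527 -0.011505140951765946
handle pitch [ -0.028 -55.86 ] y min -34.3240936276736 x [-9.203  7.436]
blue 161 n top: slope -0.022584346737756354 at x=100 10.610242944179324 x range 49.09345811988802 131.6351592553463
[[ 46.    54.    62.    70.    78.    86.    94.   102.   110.   118.   126.   134.   142.  ]
 [ -1.17  -1.94  -1.03  -0.12  -0.89  -0.     0.59   0.99   0.92   0.66   0.59   0.99   0.25]
 [ 17.13  19.44  20.35  21.26  23.53  22.51  22.79  22.71  23.57  22.17  23.03  22.95  14.19]]
```

View pics/look22.png

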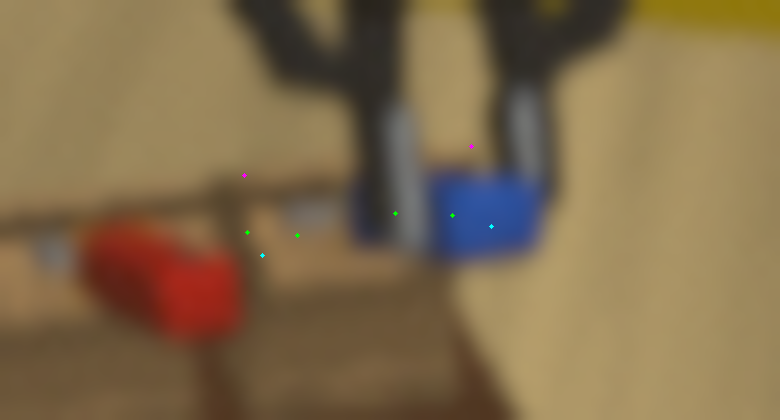

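View pics/ltop22.png

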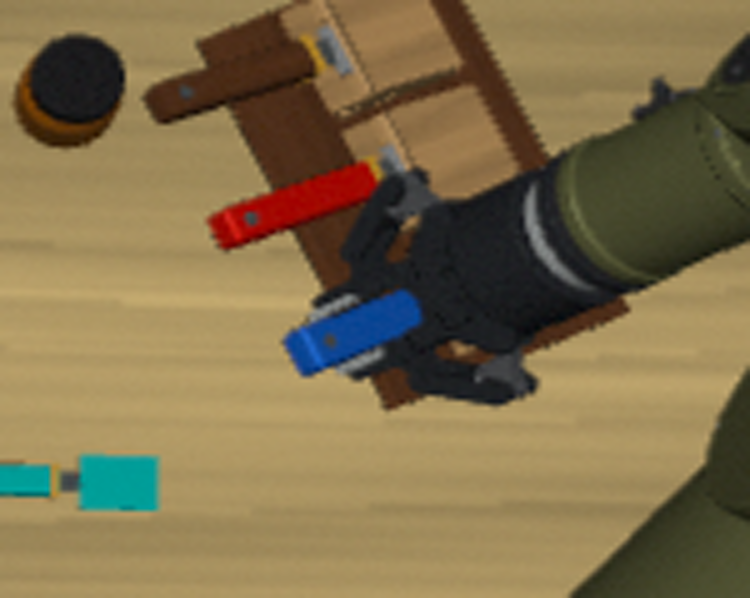

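Force rises with no further motion at a depth of about −52 to −53 mm, so the blade is on the bottom. I'll release and back off along the tool axis.

>>> send_rows([
  [[0, 0, 0], [0, 0, 0]],
  [[0, 0, 0], [0, 0, 0]],
  [[0, 0, 0], [0, 0, 0]],
  [[0, 0, 0], [0, 0, 0]],
  [[0, 0, 0], [0, 0, 0]],
], claw=50)

```text
time_s: 23.7
tcp_pos: [420.4, -168.9, 86.0]
eef_rot: [[0.906, 0.366, -0.214], [0.424, -0.783, 0.454], [-0.001, -0.502, -0.865]]
force: [-0.4, -0.1, -0.5]
finger_gap: 50.1
```

>>> send_rows([
  [[0, 0, -5], [0, 0, 0]],
  [[0, 0, -10], [0, 0, 0]],
  [[0, 0, -20], [0, 0, 0]],
  [[0, 0, -30], [0, 0, 0]],
  [[0, 0, -40], [0, 0, 0]],
  [[0, 0, -40], [0, 0, 0]],
  [[0, 0, -30], [0, 0, 0]],
  [[0, 0, 0], [0, 0, 0]],
])

```text
time_s: 24.5
tcp_pos: [460.3, -251.9, 240.8]
eef_rot: [[0.907, 0.368, -0.207], [0.422, -0.787, 0.449], [0.002, -0.495, -0.869]]
force: [0.5, -0.7, -0.4]
finger_gap: 49.9
```

```bash
sed -i 's/^m,q,Q,k=handle2/#&/; s/^print(.handle pitch/#&/' look.py; python3 look.py 23; python3 rel.py t23 | grep -A3 -E 'blue|t23'; python3 - <<'E'
from h import *
cv2.imwrite('pics/full23.png',pickle.load(open('s23.pkl','rb'))['frame'][:,:,::-1])
E
```

```text
24.55 [ 458.895 -249.928  239.022] [[ 0.906  0.367 -0.21 ]
 [ 0.423 -0.785  0.452]
 [ 0.001 -0.499 -0.867]] [-0.179  0.597 -0.728] 50.067990375458116 [ 36.509  44.036  -4.945  79.092 -12.363  82.766  61.592]
tip slot [-57.642   0.332 179.678] axis in slot 1.000047351042092 9.57581356857467e-05 0.0016516957710181414
t23
blue 223 n top: slope -0.06958215043790546 at x=100 2.2853854172223276 x range 28.58428502536829 130.2964292085719
[[ 30.    38.    46.    54.    62.    70.    78.    86.    94.   102.   110.   118.   126.   134.  ]
 [  0.99   0.69   0.42   0.35   0.76   1.17   1.08   0.79   1.19   0.93   1.33   1.91   1.17   1.57]
 [ 23.07  24.42  22.97  23.85  23.77  23.68  22.62  23.94  23.86  22.44  22.36  22.64  22.19  22.11]]
t23
red 171 n top: slope -0.05379952749231457 at x=100 2.432636633334182 x range 28.39244105819613 131.59453577526378
[[ 30.    38.    46.    54.    62.    70.    78.    86.    94.   102.   110.   118.   126.   134.  ]
 [-76.68 -77.24 -76.55 -77.11 -77.19 -76.95 -76.71 -76.48 -76.59 -76.68 -76.44 -76.21 -75.98 -75.64]
--
t23
dark 168 n top: slope -0.046072703716289645 at x=100 1.9251017710979852 x range 28.299797084810645 128.4239367444934
[[  30.     38.     46.     54.     62.     70.     78.     86.     94.    102.    110.    118.    126.    134.  ]
 [-154.67 -155.88 -155.3  -154.33 -154.66 -154.96 -154.39 -153.84 -154.17 -153.2  -153.52 -152.97 -153.75 -151.95]
```

View pics/ltop23.png

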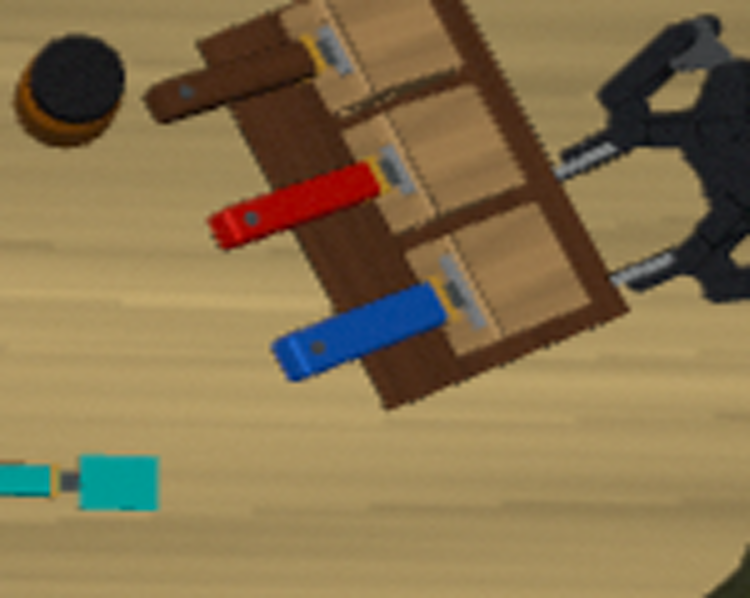

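View pics/full23.png

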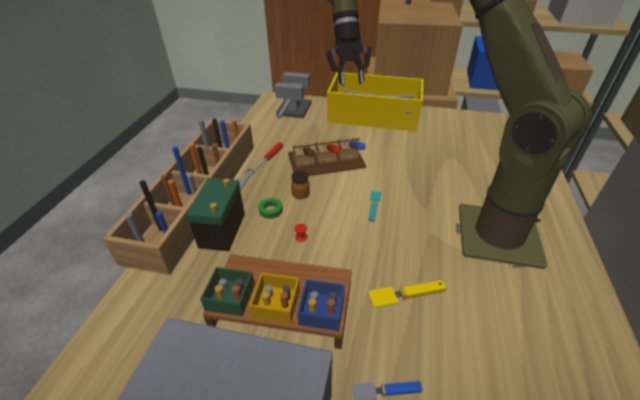

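The blade is seated just like its neighbours: butt 130 mm out, only a sliver of blade showing, centred within about 1 mm, arm clear. I'll settle briefly and hand in.

>>> send_rows([
  [[0, 0, 0], [0, 0, 0]],
  [[0, 0, 0], [0, 0, 0]],
  [[0, 0, 0], [0, 0, 0]],
])

```text
time_s: 24.9
tcp_pos: [457.2, -247.4, 236.8]
eef_rot: [[0.905, 0.366, -0.216], [0.425, -0.782, 0.456], [-0.003, -0.504, -0.863]]
force: [-0.8, 1.0, -0.8]
finger_gap: 49.8
```

```bash
python3 -c "
from cell import *
print(hand_in())"
```

```text
the job is handed in; nothing more can be done
None
```

The scraper is in the empty slot with its blade on the bottom, let go, and the job is handed in at about 25 s of the 58 s allowed. I drew it out by the blade, laid it flat about 50 mm clear of the shelf and released it. I then took it by the handle, tilted it 30° and fed it in until the force rose with no further motion.

**Last checks:**
- **Seating:** in the top view the blue handle's butt is about 130 mm outside the mouth, level with the two narrow scrapers. It is within about 1–2 mm of the slot's axis sideways and droops about 4°, as they do.
- **Other things:** no bystander looked moved in the final images. I measured only the two narrow scrapers, and their positions are unchanged to within measuring noise.
- **Arm:** it stands clear of everything, and the force reading is near zero.

**What disagreed or went wrong:**
- **TCP height:** the reported TCP was about 40 mm beyond the real fingertips along the tool axis. I corrected for this with depth images and contact.
- **Joint 6:** it reached its lower limit (2.5° against 2.42°) while drawing the scraper out, so I moved to a larger radius.
- **Cameras:** the two cameras differed by about 3 mm on the tilted scraper. I settled it by comparing with the neighbouring scrapers.
- **First checkpoint:** I judged "flat, let go, at rest" from the pictures only; no verdict was given.

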